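Change over the brush-block clamping jig

ROBOT

A 6-joint arm with a two-finger parallel gripper is mounted at the origin on the work surface. World frame = base frame: x ahead of the robot, y to its left, z up, the work surface at z = 0. Lengths are in m, angles in rad, forces in N, time in s.
With the tool pointing down it reaches from about 0.375 to 0.975 m from the base axis. Payload 3.8 kg.
Tool frame: the origin (TCP) lies where the fingers leave the gripper's body, on its centre line; the fingertips stand 73 mm ahead of it and the grasp point (between the pads) lies 54 mm ahead of it; z points along the fingers, y is the line along which they close (so a half turn about z gives the same grasp; the last joint's range is limited). The gripper opens to 85 mm and grips with 20 to 120 N. Pads are 22 mm wide; open, the fingers measure 114 mm over their backs; the gripper's body (76 mm by 85 mm) begins 54 mm behind the grasp point. The pads swing forward as they close: fully open they stand 13 mm farther back than shut.
Start: joints at [1.286, 0.264, 1.604, -0, 1.274, -0.037], TCP at [0.166, 0.654, 0.304] pointing down, gripper open.
Joint ranges: [-2.63, 2.63], [-0.94, 2.18], [0.31, 2.57], [-1.31, 4.45], [0, 2.66], [-2.55, 2.55]. Speed limits (rad/s): [2.57, 2.57, 3.14, 3.14, 3.14, 3.14].

INTERFACE

Orientations are given as a rotation vector (axis times angle).
In Python, from workcell import read_state, viewer, bot gives the robot as it stands.
- The arm moves only by the tool jog_arm, never from a script. Its argument "increments" is a list that holds one entry, the list of rows, each a list of 7 numbers: the shift along the tool's x, y, z in units of 30 mm (1.0 is 30 mm), then the turn, a rotation vector about the tool's x, y, z in units of 6 degrees (1.0 is 6 degrees), then the opening, from -1 (shut) to 1 (fully open). A call has exactly 5 rows; each row shifts and turns the commanded pose from where the row before left it, along the tool's axes as they then stand; what a row does not reach is not made up. A row lasts 1/12 s, in which the tool goes at most 41.7 mm and 7.16 degrees, less where a joint would pass 70% of its speed; a pose out of reach is approached as far as the arm can. A call is refused whole if a number of a shift passes 1 or a number of a turn 1, either way. A call with a gripper value outside its range is refused whole. The fingers move at their own pace and stop on an object; "force" is the grip in N (left out, the last holds). Time passes only in rows, so rows that do not move let the fingers close, or fill a call up. It gives the time, the measured TCP pose, the force, the opening and the grip force at its end, in the units of the state.
- read_state(): the state, without advancing time (a new reading comes with each control period).
- viewer.read_camera(name): name is "scene" or "side" or "wrist"; returns (picture, depth): 384x512x3 uint8, blue, green, red; 384x512 float32, m along the optical axis (not along the pixel's ray), 0 where there is no reading.
- viewer.camera_params(name): a dict with "fx", "fy", "cx", "cy" (pixels), "R" (3x3) and "t" (3): a world point X has camera coordinates R X + t; the wrist camera has in their place "hand_eye" (4x4, takes a point from camera to tool coordinates, whose origin is the TCP and whose axes are the flange's). Camera axes: x right, y down, z forward; pixel columns grow to the right and rows downward; lengths in m; the calibration is good to about 2 mm. The wrist camera is an equidistant fisheye: a pixel r from the principal point sees the ray r / f radians off the axis. A picture is of the moment at which its call begins: read the wrist's pose just before it. camera_params takes no time and is no camera call.
- bot.finish_job(): hands the job in; it is judged then, once.
The state is a dict: "time": time; "q": joint angles; "joint_vel": joint speeds; "joint_torque": joint torques, N m; "tool_pos": TCP position; "tcp_rot": TCP orientation; "wrist_force": force on the tool from outside, world axes, zero at the start; "torque": the same for the moment, N m; "width": opening from 0.0 (shut) to 1.0 (fully open); "grip_force": force on a finger pad.
Only numpy, scipy, OpenCV 4.12 (cv2) and the standard library are available. Lean on these libraries where they do the work, as an engineer would, in place of code of your own. Each camera call takes 0.05 s, during which the arm holds its last target. There are 200 camera calls.

TASK

Lift the red handle of the sprung clamp bail until it stays open by itself, take the finished brush block out of the jig and lay it flat in the brown tray. Then lay up the next block between the jig's corner guides in this order: the dark spacer board flat on the nest floor, on it every drilled brush board lying loose on the bench (there are one to three), and the blue pressure board on top. Last, swing the bail back down so that its press bar clamps the stack, and leave the other things on the bench alone.

Things in the scene. Friction and masses are not known exactly. Their poses are not given: they have to be found in the camera images.
- jig: Wooden jig, fixed; origin at bench height below the nest centre, axes as nest. Four L-shaped corner guides, straight to 62 mm above the nest floor, flared tops to 72 mm. On the nest's long sides they cover only |y| 52 to 81 mm, on its ends only |x| 12 to 33 mm: the middle 104 mm of each long side is open for fingers, with 45 mm clear over the base board behind (+x), open bench in front.
- nest (a point): Centre of the nest floor (top of the jig's base board, 18 mm above the bench). z up, +x towards the hinge of the clamp bail, y along the nest's long side. Between the corner guides the nest measures 156 mm along y and 66 mm along x: 3 mm free all round a 150 x 60 mm board lying with its length along y.
- bail (a joint): Angle (rad) of the bail, hinged on the nest's +x side. 0: level, as at the start, on the 42 mm block; grows as the handle lifts and swings back; stops -0.25, 1.9. An over-centre spring pulls it shut below 1.2 and open above; past 1.3 it swings to 1.9 and stays, below 1.1 it swings shut (8 N at the press bar; at most 6 N at the handle to move it). On a stack 38, 52, 66 mm high: -0.04, 0.11, 0.26.
- bail_hinge (a point): Point on the hinge axis (the jig's y axis), midway between the bail's arms: 83 mm above the bench, 95 mm from the nest centre towards +x of the jig. The bail: two flat steel arms 80 mm apart, a black rubber press bar and a red handle bar across them.
- bail_grip (a point): Centre of the bail's red handle bar: 18 mm diameter, 75 mm free length between the side arms, along the jig's y axis, 175 mm from the hinge axis. With the bail shut it lies 80 mm from the nest centre on the -x (robot's) side, 83 mm above the bench; fully open about 57 mm behind the hinge axis, 249 mm above the bench.
- bail_foot (a point): Centre of the bail's black rubber press bar: 18 mm diameter, 76 mm long, along the jig's y axis, 95 mm out from the hinge and 14 mm below the line of the arms; it bears on the middle of whatever lies in the nest.
- finished_c (a point): Centre (half-way up) of the finished brush block in the jig: three wooden layers (light, brown, light) joined, with rows of drilled holes; 150 mm along its y axis, 60 mm along its x axis, 42 mm high, about 0.24 kg; z up. Starts in the nest under the press bar.
- tray_in (a point): Centre of the inner floor of the shallow brown wooden tray for finished work (fixed): 203 mm along its x, 113 mm along its y inside, rim 18 mm above the bench, floor 6 mm thick.
- spacer_c (a point): Centre (half-way up) of the spacer board: plain dark brown wood, no holes; 150 mm along its y axis, 60 mm along its x axis, 12 mm thick, about 0.09 kg; z up. Starts flat on the bench.
- presser_c (a point): Centre (half-way up) of the pressure board: blue painted, with a bright steel strip across the middle; 150 mm along its y axis, 60 mm along its x axis, 12 mm thick, about 0.10 kg; z up. Starts flat on the bench.
- blank1_c (a point): Centre (half-way up) of a loose drilled brush board: light wood with three rows of dark holes; 150 mm along its y axis, 60 mm along its x axis, 14 mm thick, about 0.08 kg; z up. Starts flat on the bench. One to three such boards are present.
- blank2_c (a point): Centre (half-way up) of a loose drilled brush board: light wood with three rows of dark holes; 150 mm along its y axis, 60 mm along its x axis, 14 mm thick, about 0.08 kg; z up. Starts flat on the bench. One to three such boards are present.
- blank3_c (a point): Centre (half-way up) of a loose drilled brush board: light wood with three rows of dark holes; 150 mm along its y axis, 60 mm along its x axis, 14 mm thick, about 0.08 kg; z up. Starts flat on the bench. One to three such boards are present.
- mallet: Hammer lying on the bench nearest the robot on its right. Not needed: leave it alone.
- awl: Screwdriver-like awl with a wooden handle, lying. Not needed: leave it alone.
- glue: White bottle with an orange cap, standing, 150 mm high, origin under its foot. Not needed: leave it alone.
- tin: Green tin, 95 mm high, standing, origin under its foot. Not needed: leave it alone.
- bobbin: Standing wooden bobbin wound with wire, 164 mm high, 54 mm diameter, origin under its foot. Not needed: leave it alone.
- offcut: Pale wood offcut, 70 x 110 x 30 mm, lying. Not needed: leave it alone.
- square: Try-square with a dark wooden stock and a steel blade, lying, 16 mm high. Not needed: leave it alone.
Things that resemble listed ones, but are neither listed nor needed, are in the scene too. What is shaped like the part that bears blank2_c but purple is not meant.

How it is judged:
By the outcome, as a careful person would: the job done as asked, in the order asked, and still so for the second after the job is handed in, with the robot touching nothing.
Of blank1, blank2, blank3 only 1 to 3 are there at a start; the rules pass over those that are not, and their reading is None.
At some moment in a run one of spacer, blank1, blank2, blank3, presser may be knocked a few centimetres aside while the robot is not near it.
Once in a run the grip may slacken for a moment while it holds something.
It also fails if it takes over 210 s, if anything falls off the work surface, if the arm or the gripper's body presses on something with over 40 N, if the wrist force passes 120 N, or if a joint passes its speed limit or range.

## Working session

There is one attempt and no reset: what is moved stays moved. The work goes in short steps, Python scripts to look and compute and a tool call to move; the robot and the scene stay as the last step left them, time stands still between calls to the robot, and variables do not carry over. Pictures are saved under pics/ and viewed, at most 14 in all, crops included, and the job is handed in when it is done.

Besides the shell and the picture viewer there is one more tool, called after "Call:" as name([rows], argument=value, ...), one row to a line, values as JSON. jog_arm: Moves the arm, as the interface text tells. Its arguments: {"type":"object","properties":{"increments":{"type":"array","items":{"type":"array","items":{"type":"array","items":{"type":"number"}}}},"force":{"type":"number"}},"required":["increments"]}

```bash
ls; mkdir -p pics; cat > h.py <<'E'
import numpy as np, cv2
from scipy.spatial.transform import Rotation as Rn
from workcell import read_state, viewer, bot
def grab(name):
    s=read_state(); p=viewer.camera_params(name); im,d=viewer.read_camera(name); return s,p,im,d
def cloud(name,p,d,s=None):
    v,u=np.mgrid[0:384,0:512].astype(float)
    x=(u-p['cx'])/p['fx'];y=(v-p['cy'])/p['fy']
    if name=='wrist':
        r=np.hypot(x,y)+1e-9; k=np.tan(np.minimum(r,1.5))/r
        P=np.stack([x*k*d,y*k*d,d],-1); H=np.array(p['hand_eye'])
        P=P@H[:3,:3].T+H[:3,3]
        return P@Rn.from_rotvec(s['tcp_rot']).as_matrix().T+np.array(s['tool_pos'])
    P=np.stack([x*d,y*d,d],-1)
    return (P-np.array(p['t']))@np.array(p['R'])
E
python3 - <<'E'
from h import *
for n in ('scene','side','wrist'):
    s,p,im,d=grab(n); cv2.imwrite(f'pics/{n}0.png',im); np.savez(f'{n}0.npz',im=im,d=d,P=cloud(n,p,d,s))
    print(n,{k:np.round(v,3).tolist() for k,v in p.items()})
print(s)
E
```

```text
pics
scene {'fx': 477.86, 'fy': 477.86, 'cx': 248.224, 'cy': 187.462, 'R': [[0.701, 0.713, 0.017], [0.553, -0.528, -0.644], [-0.45, 0.461, -0.765]], 't': [-0.381, -0.225, 1.912]}
side {'fx': 490.574, 'fy': 490.574, 'cx': 260.949, 'cy': 192.12, 'R': [[-0.999, -0.052, 0.016], [-0.045, 0.632, -0.773], [0.031, -0.773, -0.634]], 't': [0.507, 0.079, 1.338]}
wrist {'fx': 297.319, 'fy': 297.319, 'cx': 253.197, 'cy': 186.142, 'hand_eye': [[0.0, -0.955, -0.297, 0.077], [1.0, 0.001, -0.001, -0.0], [0.001, -0.297, 0.955, -0.071], [0.0, 0.0, 0.0, 1.0]]}
{'time': 0.1, 'q': array([ 1.28610422e+00,  2.64680989e-01,  1.60528457e+00,  1.15604273e-05,
        1.27368652e+00, -3.69087580e-02]), 'joint_vel': array([-0.00240639, -0.00202417, -0.00511136,  0.0005232 ,  0.00034438,
       -0.00021656]), 'joint_torque': array([ 5.28021319e-04, -5.16707683e+01, -3.68585193e+01,  1.75052787e-05,
        6.43754523e-03, -4.64026428e-06]), 'tool_pos': array([0.16540343, 0.65387522, 0.30265877]), 'tcp_rot': array([-0.38818525, -3.1171728 ,  0.00319009]), 'wrist_force': array([-0.41217512,  0.26964735,  0.91799514]), 'torque': array([-0.01137001, -0.0374028 ,  0.03156116]), 'grip_force': 0.0, 'width': 0.9976686897230249}
```

View pics/scene0.png

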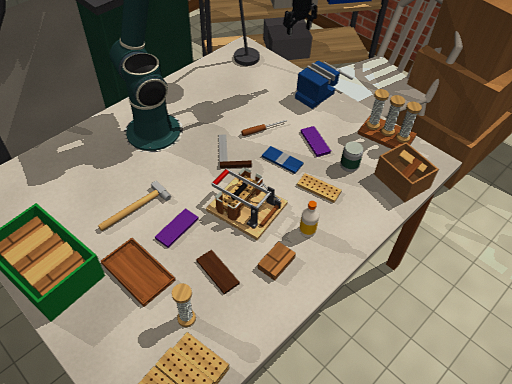

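View pics/side0.png

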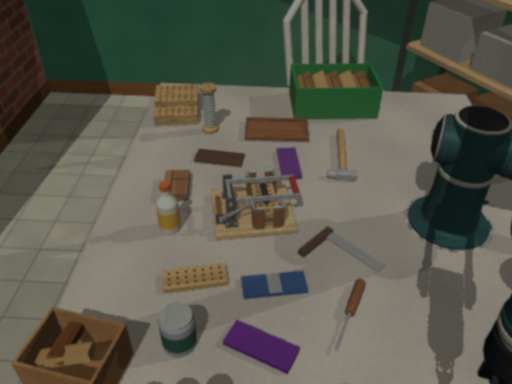

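```bash
python3 - <<'E'
from h import *
S=np.load('scene0.npz');D=np.load('side0.npz')
im=S['im'];P=S['P']
c=cv2.resize(im[300:384,130:250],None,fx=4,fy=4,interpolation=2); c2=cv2.resize(D['im'][70:140,140:230],None,fx=4,fy=4,interpolation=2)
c3=cv2.resize(im[160:245,195:345],None,fx=4,fy=4,interpolation=2)
h=max(c.shape[0],c2.shape[0]);W=c.shape[1]+c2.shape[1];o=np.zeros((h+c3.shape[0],max(W,c3.shape[1]),3),np.uint8)
o[:c.shape[0],:c.shape[1]]=c;o[:c2.shape[0],c.shape[1]:c.shape[1]+c2.shape[1]]=c2;o[h:,:c3.shape[1]]=c3
cv2.imwrite('pics/z.png',cv2.resize(o,None,fx=.8,fy=.8));print(o.shape)
for n,Z,u,v in [('spacer','S',217,270),('tray','S',138,270),('tray','D',277,129),('spacer','D',219,158),('purp1','S',176,228),('presser','S',292,162),('presserD','D',262,286),('blank','S',318,187),('blank','D',195,278),('purp2','S',315,140),('pile','S',200,350),('pile','D',177,100),('handle','S',222,178),('glue','S',310,205),('tin','D',177,315),('offcut','D',178,183),('bobbin','S',182,290),('awl','D',355,295),('square','D',315,240),('base jig','S',250,233),('bench','S',300,260)]:
    A=(S if Z=='S' else D)['P']; print(n,Z,np.round(np.median(A[v-2:v+3,u-2:u+3].reshape(-1,3),0),3))
E
```

```text
(676, 840, 3)
spacer S [ 0.653 -0.245  0.012]
tray S [ 0.479 -0.421  0.005]
tray D [ 0.475 -0.428  0.003]
spacer D [ 0.651 -0.232  0.011]
purp1 S [ 0.442 -0.238  0.015]
presser S [0.505 0.268 0.013]
presserD D [0.491 0.267 0.011]
blank S [0.655 0.244 0.013]
blank D [0.649 0.257 0.014]
purp2 S [0.488 0.421 0.014]
pile S [ 0.819 -0.456  0.04 ]
pile D [ 0.83  -0.507  0.057]
handle S [ 0.429 -0.016  0.087]
glue S [0.746 0.069 0.149]
tin D [0.653 0.423 0.094]
offcut D [ 0.749 -0.077  0.028]
bobbin S [ 0.704 -0.411  0.163]
awl D [0.28  0.292 0.025]
square D [0.364 0.113 0.015]
base jig S [ 0.627 -0.074  0.015]
bench S [ 0.806 -0.025 -0.   ]
```

View pics/z.png

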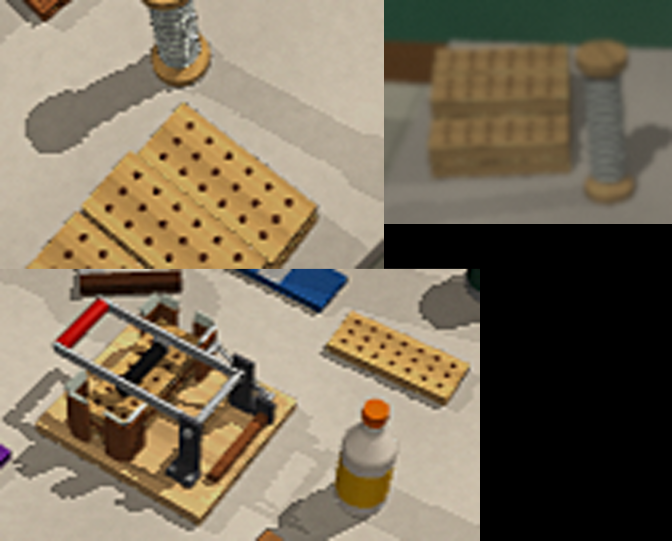

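```bash
cat >> h.py <<'E'
def rect(pts):
    (c,(w,h),a)=cv2.minAreaRect((pts[:,:2]*1000).astype(np.float32))
    # long-axis direction
    if w<h: w,h,a=h,w,a+90
    return np.round([c[0]/1000,c[1]/1000],4),round(w),round(h),round((a+90)%180-90,1)
def near(P,c,r,z0,z1):
    q=P.reshape(-1,3); m=(np.hypot(q[:,0]-c[0],q[:,1]-c[1])<r)&(q[:,2]>z0)&(q[:,2]<z1)
    return q[m]
E
python3 - <<'E'
from h import *
for f in ('scene0.npz','side0.npz'):
    Z=np.load(f);P=Z['P'];im=Z['im'].astype(int)
    print(f)
    for n,c in [('spacer',(.652,-.238)),('presser',(.495,.267)),('blank',(.652,.25))]:
        print(n,*rect(near(P,c,.1,.007,.02)))
    print('tray',*rect(near(P,(.477,-.424),.15,.012,.025)))
    print('block',*rect(near(P,(.51,0),.1,.054,.064)))
    print('base',*rect(near(P,(.54,0),.16,.014,.021)))
    red=(im[...,2]>130)&(im[...,1]<60)&(im[...,0]<70)
    q=P[red]; q=q[(np.hypot(q[:,0]-.43,q[:,1])<.08)&(q[:,2]>.05)]; print('red',q.mean(0).round(4),*rect(q))
    # things 0.1m high arms
    q=near(P,(.52,0),.2,.075,.1); print('arms',*rect(q),len(q))
E
```

```text
scene0.npz
spacer [ 0.6569 -0.2373] 167 152 23.9
presser [0.4905 0.2732] 193 156 19.3
blank [0.6583 0.2563] 168 160 -27.6
tray [ 0.4689 -0.4024] 252 242 -63.2
block [ 0.5307 -0.001 ] 170 130 -79.8
base [5.357e-01 4.000e-04] 218 193 11.4
red [ 0.4257 -0.0196  0.0903] [ 0.4254 -0.0196] 72 13 -81.0
arms [ 0.5135 -0.003 ] 195 177 10.6 816
side0.npz
spacer [ 0.6533 -0.2418] 151 67 -4.7
presser [0.4951 0.2604] 198 80 1.9
blank [0.6523 0.2503] 150 66 12.7
tray [ 0.4646 -0.4328] 259 248 54.0
block [0.5281 0.0051] 175 134 -79.1
base [0.5331 0.0046] 216 195 10.2
red [nan nan nan] [0. 0.] 0 0 0.0
arms [5.108e-01 3.000e-04] 196 175 11.1 1317<stdin>:11: RuntimeWarning: Mean of empty slice.
  ret = um.true_divide(
```

```bash
cat > plan.py <<'E'
# usage: plan.py x y z heading_deg [opening]   -> rows (tool units); tool kept pointing down
import sys; from h import *
def go(pos,R,tgt,head,op,st=1.0):
    c,s=np.cos(np.radians(head)),np.sin(np.radians(head))
    Rt=np.array([[-s,c,0],[c,s,0],[0,0,-1]]).T
    best=None
    w=(Rn.from_matrix(R.T@Rt)).as_rotvec()
    d=np.array(tgt)-pos; n=max(np.linalg.norm(d)/(.03*st),np.degrees(np.linalg.norm(w))/6/st,1); n=int(5*np.ceil(n/5-1e-3))
    rows=[]
    for i in range(n):
        rows.append([*np.round(R.T@(d/n)/.03,2),*np.round(np.degrees(w)/n/6,2),op]); R=R@Rn.from_rotvec(w/n).as_matrix()
    return rows
if __name__=='__main__':
    a=list(map(float,sys.argv[1:])); s=read_state(); R=Rn.from_rotvec(s['tcp_rot']).as_matrix()
    print('t',s['time'],'pos',s['tool_pos'].round(4),'head',np.degrees(np.arctan2(R[1,1],R[0,1])).round(1))
    r=go(s['tool_pos'],R,a[:3],a[3],a[4] if len(a)>4 else 1)
    for i in range(0,len(r),5): print(str([[float(v)+0 for v in x] for x in r[i:i+5]]).replace(' ',''))
E
python3 plan.py .43 -.02 .25 10.4 0.2
```

```text
t 0.15 pos [0.1654 0.6539 0.3028] head 75.8
[[-0.56,-0.78,0.07,0.0,0.0,0.44,0.2],[-0.6,-0.76,0.07,0.0,0.0,0.44,0.2],[-0.63,-0.73,0.07,0.0,0.0,0.44,0.2],[-0.66,-0.7,0.07,0.0,0.0,0.44,0.2],[-0.7,-0.67,0.07,0.0,0.0,0.44,0.2]]
[[-0.73,-0.64,0.07,0.0,0.0,0.44,0.2],[-0.75,-0.6,0.07,0.0,0.0,0.44,0.2],[-0.78,-0.57,0.07,0.0,0.0,0.44,0.2],[-0.81,-0.53,0.07,0.0,0.0,0.44,0.2],[-0.83,-0.49,0.07,0.0,0.0,0.44,0.2]]
[[-0.85,-0.46,0.07,0.0,0.0,0.44,0.2],[-0.87,-0.42,0.07,0.0,0.0,0.44,0.2],[-0.89,-0.38,0.07,0.0,0.0,0.44,0.2],[-0.91,-0.34,0.07,0.0,0.0,0.44,0.2],[-0.92,-0.29,0.07,0.0,0.0,0.44,0.2]]
[[-0.93,-0.25,0.07,0.0,0.0,0.44,0.2],[-0.94,-0.21,0.07,0.0,0.0,0.44,0.2],[-0.95,-0.17,0.07,0.0,0.0,0.44,0.2],[-0.96,-0.12,0.07,0.0,0.0,0.44,0.2],[-0.96,-0.08,0.07,0.0,0.0,0.44,0.2]]
[[-0.96,-0.03,0.07,0.0,0.0,0.44,0.2],[-0.97,0.01,0.07,0.0,0.0,0.44,0.2],[-0.96,0.05,0.07,0.0,0.0,0.44,0.2],[-0.96,0.1,0.07,0.0,0.0,0.44,0.2],[-0.95,0.14,0.07,0.0,0.0,0.44,0.2]]
```

Call:
jog_arm([
  [[-0.56,-0.78,0.07,0,0,0.44,0.2],[-0.6,-0.76,0.07,0,0,0.44,0.2],[-0.63,-0.73,0.07,0,0,0.44,0.2],[-0.66,-0.7,0.07,0,0,0.44,0.2],[-0.7,-0.67,0.07,0,0,0.44,0.2]],
], force=40)

```text
time: 0.57
tool_pos: [0.2184, 0.5182, 0.2927]
tcp_rot: [-0.747, -3.051, 0.001]
wrist_force: [0.0, 0.1, 0.9]
width: 0.598
grip_force: 0.0
```

Call:
jog_arm([
  [[-0.73,-0.64,0.07,0,0,0.44,0.2],[-0.75,-0.6,0.07,0,0,0.44,0.2],[-0.78,-0.57,0.07,0,0,0.44,0.2],[-0.81,-0.53,0.07,0,0,0.44,0.2],[-0.83,-0.49,0.07,0,0,0.44,0.2]],
])

```text
time: 0.98
tool_pos: [0.2712, 0.3832, 0.2825]
tcp_rot: [-1.093, -2.945, 0.001]
wrist_force: [0.6, 0.9, -0.4]
width: 0.601
grip_force: 0.0
```

Call:
jog_arm([
  [[-0.85,-0.46,0.07,0,0,0.44,0.2],[-0.87,-0.42,0.07,0,0,0.44,0.2],[-0.89,-0.38,0.07,0,0,0.44,0.2],[-0.91,-0.34,0.07,0,0,0.44,0.2],[-0.92,-0.29,0.07,0,0,0.44,0.2]],
])

```text
time: 1.4
tool_pos: [0.3232, 0.2479, 0.2721]
tcp_rot: [1.424, 2.8, -0.0]
wrist_force: [0.4, 1.0, -0.6]
width: 0.601
grip_force: 0.0
```

Call:
jog_arm([
  [[-0.93,-0.25,0.07,0,0,0.44,0.2],[-0.94,-0.21,0.07,0,0,0.44,0.2],[-0.95,-0.17,0.07,0,0,0.44,0.2],[-0.96,-0.12,0.07,0,0,0.44,0.2],[-0.96,-0.08,0.07,0,0,0.44,0.2]],
])

```text
time: 1.82
tool_pos: [0.3751, 0.1128, 0.2617]
tcp_rot: [1.737, 2.618, 0.0]
wrist_force: [1.1, -0.3, -0.4]
width: 0.598
grip_force: 0.0
```

Call:
jog_arm([
  [[-0.96,-0.03,0.07,0,0,0.44,0.2],[-0.97,0.01,0.07,0,0,0.44,0.2],[-0.96,0.05,0.07,0,0,0.44,0.2],[-0.96,0.1,0.07,0,0,0.44,0.2],[-0.95,0.14,0.07,0,0,0.44,0.2]],
])

```text
time: 2.23
tool_pos: [0.4268, -0.0222, 0.2512]
tcp_rot: [2.027, 2.4, 0.0]
wrist_force: [-0.1, -0.2, 0.9]
width: 0.596
grip_force: 0.0
```

```bash
python3 - <<'E'
from h import *
s,p,im,d=grab('wrist'); cv2.imwrite('pics/w1.png',im); P=cloud('wrist',p,d,s); np.savez('w1.npz',im=im,d=d,P=P)
im=im.astype(int);print(s['tool_pos'],s['width'])
red=(im[...,2]>110)&(im[...,1]<60)&(im[...,0]<70)
q=P[red]; q=q[(np.hypot(q[:,0]-.43,q[:,1])<.09)&(q[:,2]>.05)]; print('red',len(q),q.mean(0).round(4),*rect(q), q[:,2].max())
print('block',*rect(near(P,(.51,0),.1,.054,.064)))
print('base',*rect(near(P,(.54,0),.16,.014,.021)))
E
```

```text
[ 0.42676587 -0.02218244  0.25119434] 0.5956385412678343
red 1692 [ 0.4223 -0.0179  0.0921] [ 0.419  -0.0022] 110 17 -79.3 0.32195009160685795
block [5.281e-01 2.000e-04] 172 138 -79.3
base [0.5329 0.0013] 214 190 10.8
```

View pics/w1.png

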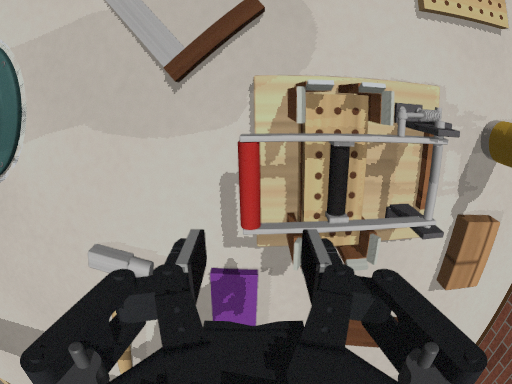

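```bash
python3 - <<'E'
from h import *
Z=np.load('w1.npz');P=Z['P'];im=Z['im'].astype(int)
a=np.radians(10.6);U=np.array([[np.cos(a),-np.sin(a)],[np.sin(a),np.cos(a)]]) # cols: x,y
o=np.array([.502,-.004])
q=P.reshape(-1,3);L=np.c_[(q[:,:2]-o)@U,q[:,2]];c=im.reshape(-1,3)
def show(n,m):
    x=L[m];print(n,len(x),'pct5/50/95',np.percentile(x,[2,50,98],axis=0).round(4).tolist())
box=lambda x0,x1,y0,y1,z0,z1:(L[:,0]>x0)&(L[:,0]<x1)&(L[:,1]>y0)&(L[:,1]<y1)&(L[:,2]>z0)&(L[:,2]<z1)
red=(c[:,2]>110)&(c[:,1]<60)&(c[:,0]<70)
show('red',red&box(-.11,-.05,-.06,.06,.08,.1))
show('red top',red&box(-.11,-.05,-.06,.06,.0915,.1))
show('black',(c.max(1)<50)&box(-.03,.03,-.06,.06,.07,.1))
show('block',box(-.05,.05,-.03,.03,.056,.063))
show('blocky',box(-.02,.02,-.1,.1,.056,.063))
show('base',box(-.12,.2,-.15,.15,.015,.021))
for h in(9.6,10.6,11.6):
  a=np.radians(h)
  m=red&box(-.11,-.05,-.06,.06,.08,.1); x=L[m]; 
k=np.polyfit(x[:,1],x[:,0],1); print('handle tilt deg',np.degrees(k[0]))
E
```

```text
red 1685 pct5/50/95 [[-0.0887, -0.0359, 0.0876], [-0.0809, 0.0015, 0.0915], [-0.0732, 0.0348, 0.0935]]
red top 854 pct5/50/95 [[-0.0857, -0.0353, 0.0915], [-0.081, 0.0021, 0.0924], [-0.0761, 0.0349, 0.0936]]
black 1230 pct5/50/95 [[-0.0098, -0.0316, 0.071], [-0.0036, 0.0003, 0.0774], [0.0051, 0.0292, 0.0794]]
block 2601 pct5/50/95 [[-0.0309, -0.0285, 0.059], [-0.012, 0.0013, 0.0608], [0.0277, 0.0287, 0.0621]]
blocky 3659 pct5/50/95 [[-0.0194, -0.0719, 0.0593], [-0.0018, 0.024, 0.0608], [0.0195, 0.0741, 0.0623]]
base 12463 pct5/50/95 [[-0.1099, -0.0928, 0.0164], [-0.0075, 0.0093, 0.0187], [0.1242, 0.1407, 0.0203]]
handle tilt deg -0.0262955967123522
```

Call:
jog_arm([
  [[0.03,-0.02,0.75,0,0,0,0.2],[0.03,-0.02,0.75,0,0,0,0.2],[0.03,-0.03,0.75,0,0,0,0.2],[0.03,-0.03,0.76,0,0,0,0.2],[0.03,-0.03,0.75,0,0,0,0.2]],
])

```text
time: 2.7
tool_pos: [0.4218, -0.0169, 0.1376]
tcp_rot: [2.024, 2.403, 0.0]
wrist_force: [-0.3, -0.5, -0.2]
width: 0.604
grip_force: 0.0
```

Call:
jog_arm([
  [[0,0,0,0,0,0,-1],[0,0,0,0,0,0,-1],[0,0,0,0,0,0,-1],[0,0,0,0,0,0,-1],[0,0,0,0,0,0,-1]],
], force=40)

```text
time: 3.12
tool_pos: [0.4224, -0.0169, 0.1394]
tcp_rot: [2.022, 2.403, 0.001]
wrist_force: [-0.8, 1.3, -3.3]
width: 0.193
grip_force: 39.2
```

Call:
jog_arm([
  [[0,0.03,-0.55,0,0,0,-1],[0,0.08,-0.55,0,0,0,-1],[0,0.13,-0.54,0,0,0,-1],[0,0.18,-0.52,0,0,0,-1],[0,0.23,-0.5,0,0,0,-1]],
])

```text
time: 3.53
tool_pos: [0.4396, -0.0136, 0.2187]
tcp_rot: [-2.021, -2.401, 0.004]
wrist_force: [-3.3, -0.3, -5.7]
width: 0.194
grip_force: 39.3
```

Call:
jog_arm([
  [[0,0.28,-0.48,0,0,0,-1],[0,0.32,-0.45,0,0,0,-1],[0,0.36,-0.42,0,0,0,-1],[0,0.4,-0.38,0,0,0,-1],[0,0.43,-0.34,0,0,0,-1]],
])

```text
time: 3.95
tool_pos: [0.4876, -0.0046, 0.2824]
tcp_rot: [-2.014, -2.393, 0.02]
wrist_force: [-29.9, -0.4, 27.4]
width: 0.19
grip_force: 40.1
```

Call:
jog_arm([
  [[0,0.47,-0.3,0,0,0,-1],[0,0.49,-0.26,0,0,0,-1],[0,0.51,-0.21,0,0,0,-1],[0,0.53,-0.16,0,0,0,-1],[0,0.54,-0.11,0,0,0,-1]],
])

```text
time: 4.37
tool_pos: [0.5696, 0.0108, 0.3151]
tcp_rot: [-2.022, -2.402, -0.007]
wrist_force: [-2.7, 8.1, -8.6]
width: 0.195
grip_force: 40.6
```

Call:
jog_arm([
  [[0,0.55,-0.05,0,0,0,-1],[0,0.55,0,0,0,0,-1],[0,0.55,0.05,0,0,0,-1],[0,0.5,0.1,0,0,0,-1],[0,0,0,0,0,0,-1]],
])

```text
time: 4.78
tool_pos: [0.6357, 0.0227, 0.3104]
tcp_rot: [2.022, 2.404, 0.011]
wrist_force: [1.3, 7.8, 0.3]
width: 0.195
grip_force: 43.5
```

Call:
jog_arm([
  [[0,0,0,0,0,0,0.6],[0,0,0,0,0,0,0.6],[0,0.2,0,0,0,0,0.6],[0,0.2,0,0,0,0,0.6],[0,0,0,0,0,0,0.6]],
])

```text
time: 5.2
tool_pos: [0.6456, 0.0212, 0.3093]
tcp_rot: [2.023, 2.402, 0.001]
wrist_force: [0.7, 0.5, 0.9]
width: 0.804
grip_force: 0.0
```

Call:
jog_arm([
  [[0,0,-0.8,0,0,0,0.6],[0,0,-0.8,0,0,0,0.6],[0,0,-0.8,0,0,0,0.6],[0,0,-0.8,0,0,0,0.6],[0,0,0,0,0,0,0.6]],
])

```text
time: 5.62
tool_pos: [0.6464, 0.0211, 0.4117]
tcp_rot: [2.019, 2.397, 0.01]
wrist_force: [0.9, -0.2, 1.0]
width: 0.802
grip_force: 0.0
```

Call:
jog_arm([
  [[0,-1,0,0,0,0,1],[0,-1,0,0,0,0,1],[0,-1,0,0,0,0,1],[0,-1,0,0,0,0,1],[0,-0.93,0,0,0,0,1]],
])

```text
time: 6.03
tool_pos: [0.4972, -0.0041, 0.404]
tcp_rot: [-2.023, -2.402, 0.002]
wrist_force: [-0.5, -1.1, -0.8]
width: 0.999
grip_force: 0.0
```

Call:
jog_arm([
  [[0,0,1,0,0,0,1],[0,0,1,0,0,0,1],[0,0,1,0,0,0,1],[0,0,1,0,0,0,1],[0,0,0,0,0,0,1]],
])

```text
time: 6.45
tool_pos: [0.4946, -0.0038, 0.2776]
tcp_rot: [-2.018, -2.395, 0.012]
wrist_force: [-1.8, -0.2, -0.9]
width: 1.002
grip_force: 0.0
```

```bash
cat > w2.py <<'E'
import sys
from h import *
n=sys.argv[1]
s,p,im,d=grab('wrist'); cv2.imwrite(f'pics/{n}.png',im); P=cloud('wrist',p,d,s); np.savez(f'{n}.npz',im=im,d=d,P=P)
R=Rn.from_rotvec(s['tcp_rot']).as_matrix()
print(s['time'],s['tool_pos'].round(4),'head',np.degrees(np.arctan2(R[1,1],R[0,1])).round(1),s['width'].round(3))
E
cat >> h.py <<'E'
def local(P,o=(.501,-.004),h=10.6):
    a=np.radians(h);U=np.array([[np.cos(a),-np.sin(a)],[np.sin(a),np.cos(a)]])
    q=P.reshape(-1,3); return np.c_[(q[:,:2]-np.array(o))@U,q[:,2]]
def plane_rect(P,c,r,z0,z1):
    # largest connected blob of image pixels within the height band, rect of inlier points, trimmed
    m=((np.hypot(P[...,0]-c[0],P[...,1]-c[1])<r)&(P[...,2]>z0)&(P[...,2]<z1)).astype(np.uint8)
    m=cv2.morphologyEx(m,cv2.MORPH_OPEN,np.ones((3,3)))
    k,l,st,_=cv2.connectedComponentsWithStats(m); i=1+np.argmax(st[1:,4]); return rect(P[l==i]),st[i,4]
E
python3 w2.py w2; python3 - <<'E'
from h import *
P=np.load('w2.npz')['P']; L=local(P)
m=(abs(L[:,0])<.05)&(abs(L[:,1])<.045)&(abs(L[:,2]-.06)<.004); print('block x',np.percentile(L[m],[1,50,99],axis=0).round(4).tolist())
m=(abs(L[:,0])<.01)&(abs(L[:,1])<.1)&(abs(L[:,2]-.06)<.004); print('block y',np.percentile(L[m],[1,50,99],axis=0).round(4).tolist())
for z0,z1 in((.055,.065),(.084,.094)): print(plane_rect(P,(.501,-.004),.12,z0,z1))
E
```

```text
block x [[-0.0291, -0.044, 0.0593], [-0.0004, 0.003, 0.0609], [0.029, 0.0441, 0.0625]]
block y [[-0.0098, -0.0731, 0.0593], [0.0001, 0.0063, 0.0609], [0.0096, 0.0734, 0.0625]]
((array([ 0.4994, -0.0067]), 155, 64, -78.6), np.int32(8441))
((array([0.5948, 0.009 ]), 94, 21, -82.8), np.int32(898))Traceback (most recent call last):
  File "w2.py", line 6, in <module>
    print(s['time'],s['tool_pos'].round(4),'head',np.degrees(np.arctan2(R[1,1],R[0,1])).round(1),s['width'].round(3))
                                                                                                 ^^^^^^^^^^^^^^^^
AttributeError: 'float' object has no attribute 'round'
```

View pics/w2.png

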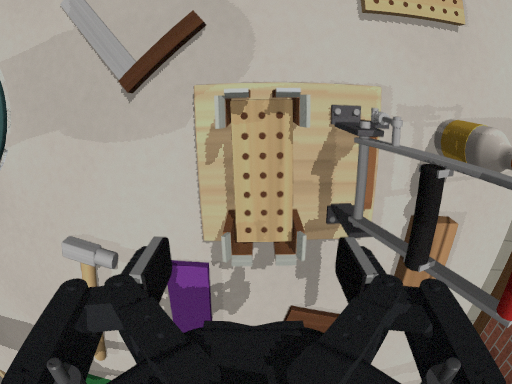

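```bash
sed -i "s/,s\['width'\].round(3)/,s['width'],s['grip_force']/" w2.py; python3 plan.py .501 -.004 .098 10.6 1
```

```text
t 6.5 pos [ 0.4962 -0.0038  0.2809] head 9.8
[[0.0,0.02,0.61,-0.01,0.0,-0.01,1.0],[0.0,0.02,0.61,-0.01,0.0,-0.01,1.0],[0.0,0.02,0.61,-0.01,0.0,-0.01,1.0],[0.0,0.02,0.61,-0.01,0.0,-0.01,1.0],[0.0,0.02,0.61,-0.01,0.0,-0.01,1.0]]
[[0.0,0.02,0.61,-0.01,0.0,-0.01,1.0],[0.0,0.02,0.61,-0.01,0.0,-0.01,1.0],[0.0,0.02,0.61,-0.01,0.0,-0.01,1.0],[0.0,0.02,0.61,-0.01,0.0,-0.01,1.0],[0.0,0.02,0.61,-0.01,0.0,-0.01,1.0]]
```

Call:
jog_arm([
  [[0,0.02,0.9,0,0,-0.02,1],[0,0.02,0.9,0,0,-0.02,1],[0,0.02,0.9,0,0,-0.02,1],[0,0.02,0.9,0,0,-0.02,1],[0,0.02,0.9,0,0,-0.02,1]],
])

```text
time: 6.92
tool_pos: [0.5041, -0.0034, 0.1513]
tcp_rot: [2.008, 2.411, 0.004]
wrist_force: [0.1, 0.0, 1.1]
width: 0.999
grip_force: 0.0
```

Call:
jog_arm([
  [[0,0.02,0.6,0,0,0,1],[0,0.02,0.6,0,0,0,1],[0,0.02,0.4,0,0,0,1],[0,0,0,0,0,0,1],[0,0,0,0,0,0,1]],
])

```text
time: 7.33
tool_pos: [0.5046, -0.0029, 0.1026]
tcp_rot: [2.011, 2.413, 0.001]
wrist_force: [-0.3, -0.1, 0.5]
width: 1.003
grip_force: 0.0
```

```bash
python3 plan.py .501 -.004 .098 10.6 1; python3 - <<'E'
from h import *
P=np.load('scene0.npz')['P']; D=np.load('side0.npz')['P']
for n,Q in(('S',P),('D',D)):
    print(n,'rim',plane_rect(Q,(.472,-.424),.16,.012,.024),'floor',plane_rect(Q,(.472,-.424),.16,.003,.009))
E
```

```text
t 7.3333 pos [ 0.5046 -0.0029  0.1026] head 10.4
[[0.0,-0.02,0.03,0.0,0.0,-0.01,1.0],[0.0,-0.02,0.03,0.0,0.0,-0.01,1.0],[0.0,-0.02,0.03,0.0,0.0,-0.01,1.0],[0.0,-0.02,0.03,0.0,0.0,-0.01,1.0],[0.0,-0.02,0.03,0.0,0.0,-0.01,1.0]]
S rim ((array([ 0.4403, -0.2998]), 23, 14, 9.9), np.int32(24)) floor ((array([ 0.4796, -0.4471]), 51, 22, 1.0), np.int32(62))
D rim ((array([ 0.4393, -0.274 ]), 12, 6, -88.8), np.int32(9)) floor ((array([ 0.4115, -0.4389]), 37, 22, 71.4), np.int32(32))
```

Call:
jog_arm([
  [[0,-0.06,0.05,0,0,-0.03,1],[0,-0.06,0.1,0,0,0,1],[0,0,0,0,0,0,1],[0,0,0,0,0,0,-1],[0,0,0,0,0,0,-1]],
], force=60)

```text
time: 7.75
tool_pos: [0.5004, -0.0035, 0.0977]
tcp_rot: [2.007, 2.416, 0.001]
wrist_force: [0.3, 0.6, 0.4]
width: 0.747
grip_force: 0.0
```

Call:
jog_arm([
  [[0,0,0,0,0,0,-1],[0,0,0,0,0,0,-1],[0,0,0,0,0,0,-1],[0,0,0,0,0,0,-1],[0,0,0,0,0,0,-1]],
])

```text
time: 8.17
tool_pos: [0.5009, -0.0035, 0.098]
tcp_rot: [2.006, 2.416, 0.001]
wrist_force: [0.5, 1.0, 6.6]
width: 0.693
grip_force: 65.8
```

Call:
jog_arm([
  [[0,0,-0.4,0,0,0,-1],[0,0,-0.6,0,0,0,-1],[0,0,-0.8,0,0,0,-1],[0,0,-0.8,0,0,0,-1],[0,0,-0.6,0,0,0,-1]],
])

```text
time: 8.58
tool_pos: [0.5, -0.0035, 0.1941]
tcp_rot: [-2.007, -2.417, 0.0]
wrist_force: [0.1, 0.6, -3.1]
width: 0.692
grip_force: 66.6
```

```bash
python3 - <<'E'
from h import *
S=np.load('scene0.npz');P=S['P'];im=S['im']
Q=P[225:315,90:185].copy(); I=im[225:315,90:185]
h=cv2.cvtColor(I,cv2.COLOR_BGR2HSV); m=(h[...,1]>95)&(h[...,0]<20)&(Q[...,2]<.03)&(Q[...,2]>-.01)
m=cv2.morphologyEx(m.astype(np.uint8),cv2.MORPH_OPEN,np.ones((5,5)))
k,l,st,_=cv2.connectedComponentsWithStats(m); i=1+np.argmax(st[1:,4]); print(st[i],rect(Q[l==i]))
S=np.load('side0.npz');P=S['P'];im=S['im']
Q=P[110:150,235:320].copy(); I=im[110:150,235:320]
h=cv2.cvtColor(I,cv2.COLOR_BGR2HSV); m=(h[...,1]>95)&(h[...,0]<20)&(Q[...,2]<.03)&(Q[...,2]>-.01)
m=cv2.morphologyEx(m.astype(np.uint8),cv2.MORPH_OPEN,np.ones((3,3)))
k,l,st,_=cv2.connectedComponentsWithStats(m); i=1+np.argmax(st[1:,4]); print(st[i],rect(Q[l==i]))
E
python3 plan.py .468 -.425 .25 0 -1|head -1
```

```text
[  12   14   72   66 2553] (array([ 0.4747, -0.4234]), 233, 127, 1.7)
[  10    8   64   23 1380] (array([ 0.4769, -0.4188]), 211, 138, 1.8)
t 8.5833 pos [ 0.5    -0.0035  0.1941] head 10.6
```

```bash
python3 plan.py .475 -.423 .20 -88.3 -1
```

```text
t 8.5833 pos [ 0.5    -0.0035  0.1941] head 10.6
[[-0.68,-0.17,-0.01,0.0,0.0,0.82,-1.0],[-0.69,-0.11,-0.01,0.0,0.0,0.82,-1.0],[-0.7,-0.05,-0.01,0.0,0.0,0.82,-1.0],[-0.7,0.01,-0.01,0.0,0.0,0.82,-1.0],[-0.7,0.07,-0.01,0.0,0.0,0.82,-1.0]]
[[-0.69,0.13,-0.01,0.0,0.0,0.82,-1.0],[-0.67,0.19,-0.01,0.0,0.0,0.82,-1.0],[-0.66,0.25,-0.01,0.0,0.0,0.82,-1.0],[-0.63,0.3,-0.01,0.0,0.0,0.82,-1.0],[-0.6,0.36,-0.01,0.0,0.0,0.82,-1.0]]
[[-0.57,0.41,-0.01,0.0,0.0,0.82,-1.0],[-0.53,0.45,-0.01,0.0,0.0,0.82,-1.0],[-0.49,0.5,-0.01,0.0,0.0,0.82,-1.0],[-0.45,0.54,-0.01,0.0,0.0,0.82,-1.0],[-0.4,0.58,-0.01,0.0,0.0,0.82,-1.0]]
[[-0.35,0.61,-0.01,0.0,0.0,0.82,-1.0],[-0.29,0.64,-0.01,0.0,0.0,0.82,-1.0],[-0.24,0.66,-0.01,0.0,0.0,0.82,-1.0],[-0.18,0.68,-0.01,0.0,0.0,0.82,-1.0],[-0.12,0.69,-0.01,0.0,0.0,0.82,-1.0]]
```

Call:
jog_arm([
  [[-0.68,-0.17,-0.01,0,0,0.82,-1],[-0.69,-0.11,-0.01,0,0,0.82,-1],[-0.7,-0.05,-0.01,0,0,0.82,-1],[-0.7,0.01,-0.01,0,0,0.82,-1],[-0.7,0.07,-0.01,0,0,0.82,-1]],
])

```text
time: 9.0
tool_pos: [0.4929, -0.109, 0.1937]
tcp_rot: [-2.478, -1.928, 0.002]
wrist_force: [-0.2, 0.3, -2.9]
width: 0.692
grip_force: 66.8
```

Call:
jog_arm([
  [[-0.69,0.13,-0.01,0,0,0.82,-1],[-0.67,0.19,-0.01,0,0,0.82,-1],[-0.66,0.25,-0.01,0,0,0.82,-1],[-0.63,0.3,-0.01,0,0,0.82,-1],[-0.6,0.36,-0.01,0,0,0.82,-1]],
])

```text
time: 9.42
tool_pos: [0.4872, -0.214, 0.195]
tcp_rot: [-2.832, -1.355, 0.002]
wrist_force: [-0.1, -0.1, -3.2]
width: 0.695
grip_force: 66.8
```

Call:
jog_arm([
  [[-0.57,0.41,-0.01,0,0,0.82,-1],[-0.53,0.45,-0.01,0,0,0.82,-1],[-0.49,0.5,-0.01,0,0,0.82,-1],[-0.45,0.54,-0.01,0,0,0.82,-1],[-0.4,0.58,-0.01,0,0,0.82,-1]],
])

```text
time: 9.83
tool_pos: [0.4817, -0.3188, 0.1963]
tcp_rot: [-3.056, -0.72, 0.003]
wrist_force: [0.4, -0.3, -2.6]
width: 0.695
grip_force: 70.8
```

Call:
jog_arm([
  [[-0.35,0.61,-0.01,0,0,0.82,-1],[-0.29,0.64,-0.01,0,0,0.82,-1],[-0.24,0.66,-0.01,0,0,0.82,-1],[-0.18,0.68,-0.01,0,0,0.82,-1],[-0.12,0.69,-0.01,0,0,0.82,-1]],
])

```text
time: 10.25
tool_pos: [0.4766, -0.424, 0.1976]
tcp_rot: [-3.139, -0.053, 0.003]
wrist_force: [-0.0, 0.6, -2.1]
width: 0.689
grip_force: 71.0
```

```bash
python3 w2.py w3; python3 - <<'E'
from h import *
P=np.load('w3.npz')['P'];im=np.load('w3.npz')['im']
# held block: points above .12
q=P.reshape(-1,3)
m=(np.hypot(q[:,0]-.475,q[:,1]+.423)<.11)&(q[:,2]>.15)&(q[:,2]<.185);print(np.median(q[m],0),m.sum())
E
python3 plan.py .475 -.423 .088 -88.3 -1
```

```text
10.25 [ 0.4766 -0.424   0.1976] head -88.1 0.6893929703252104 70.99647760391235
[ 0.50336447 -0.42274278  0.16032877] 37375
t 10.3 pos [ 0.4766 -0.428   0.1982] head -88.4
[[-0.01,-0.04,0.73,0.01,0.0,0.0,-1.0],[-0.01,-0.04,0.73,0.01,0.0,0.0,-1.0],[-0.01,-0.04,0.73,0.01,0.0,0.0,-1.0],[-0.01,-0.03,0.73,0.01,0.0,0.0,-1.0],[-0.01,-0.03,0.73,0.01,0.0,0.0,-1.0]]
```

View pics/w3.png

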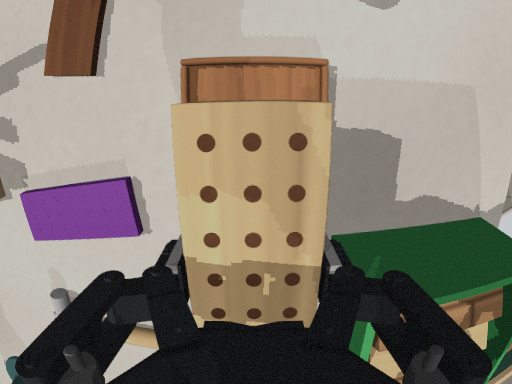

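```bash
python3 - <<'E'
from h import *
for f in('scene0','side0','w3'):
    Z=np.load(f+'.npz');P=Z['P'];im=Z['im'].astype(int)
    g=(im[...,1]>im[...,2]+35)&(im[...,1]>im[...,0]+35)&(P[...,2]>.03)&(P[...,2]<.3)&(np.hypot(P[...,0]-.4,P[...,1]+.5)<.4)
    q=P[g]; print(f,len(q),np.percentile(q,[1,50,99],axis=0).round(3).tolist()); 
    n=q[(q[:,0]<.6)&(q[:,0]>.42)]; print(len(n), n[:,1].max() if len(n) else '', 'near tray minx..', q[q[:,1]>-.50][:,0].max() if (q[:,1]>-.5).any() else '')
E
```

```text
scene0 2330 [[0.129, -0.718, 0.032], [0.423, -0.607, 0.098], [0.441, -0.509, 0.124]]
1338 -0.5070560691349242 near tray minx.. 
side0 2155 [[0.128, -0.725, 0.032], [0.265, -0.525, 0.094], [0.425, -0.502, 0.121]]
39 -0.5640118761387883 near tray minx.. 0.4106446033493064
w3 2187 [[0.274, -0.718, 0.035], [0.42, -0.574, 0.119], [0.438, -0.507, 0.122]]
1063 -0.42149904749674344 near tray minx.. 0.5520369449306073
```

Call:
jog_arm([
  [[0.03,-0.07,0.73,0,0,0,-1],[0.03,-0.07,0.73,0,0,0,-1],[0.04,-0.07,0.73,0,0,0,-1],[0.04,-0.08,0.73,0,0,0,-1],[0.04,-0.08,0.6,0,0,0,-1]],
])

```text
time: 10.72
tool_pos: [0.4812, -0.411, 0.0906]
tcp_rot: [-3.138, -0.06, 0.004]
wrist_force: [-0.3, -0.1, -2.7]
width: 0.693
grip_force: 71.0
```

Call:
jog_arm([
  [[0,0,0.15,0,0,0,-1],[0,0,0.05,0,0,0,-1],[0,0,0,0,0,0,-1],[0,0,0,0,0,0,-1],[0,0,0,0,0,0,-1]],
])

```text
time: 11.13
tool_pos: [0.4825, -0.4124, 0.0877]
tcp_rot: [3.141, 0.06, 0.0]
wrist_force: [-0.9, -0.6, -2.9]
width: 0.694
grip_force: 71.4
```

Call:
jog_arm([
  [[0,0,0.04,0,0,0,-1],[0,0,0.03,0,0,0,-1],[0,0,0,0,0,0,0.75],[0,0,0,0,0,0,0.75],[0,0,0,0,0,0,0.75]],
])

```text
time: 11.55
tool_pos: [0.4827, -0.4126, 0.0859]
tcp_rot: [3.14, 0.06, 0.001]
wrist_force: [0.3, -0.3, -0.4]
width: 0.878
grip_force: 0.0
```

Call:
jog_arm([
  [[0,0,-0.5,0,0,0,0.75],[0,0,-1,0,0,0,0.75],[0,0,-1,0,0,0,0.75],[0,0,-1,0,0,0,0.75],[0,0,-1,0,0,0,0.75]],
])

```text
time: 11.97
tool_pos: [0.4823, -0.4122, 0.2219]
tcp_rot: [3.141, 0.06, 0.0]
wrist_force: [1.0, -0.1, 0.1]
width: 0.875
grip_force: 0.0
```

```bash
python3 w2.py w4; cat > fit.py <<'E'
from h import *
def blob(P,c,r,z0,z1,wall=.002):
    return plane_rect(P,c,r,z0,z1)
import sys
for n in sys.argv[1].split(','):
    s,p,im,d=grab(n); P=cloud(n,p,d,s); np.savez(f'{n}_l.npz',im=im,P=P)
    h=cv2.cvtColor(im,cv2.COLOR_BGR2HSV)
    for a in sys.argv[2:]:
        nm,x,y=a.split(',')[:3]; print(n,nm,*plane_rect(P,(float(x),float(y)),.13,.0075,.018))
E
python3 fit.py side spacer,.652,-.238 presser,.494,.263 blank,.652,.25; python3 - <<'E'
from h import *
P=np.load('w4.npz')['P']; print('block',plane_rect(P,(.48,-.415),.1,.042,.055))
E
python3 plan.py .63 -.24 .24 88 1
```

```text
11.9667 [ 0.4823 -0.4122  0.2219] head -87.8 0.8754421797187376 0.0
side spacer (array([ 0.6087, -0.2387]), 69, 56, 90.0) 198
side presser (array([0.4651, 0.2577]), 150, 64, 10.3) 1319
side blank (array([0.6522, 0.2506]), 150, 65, 14.1) 1307
block ((array([ 0.4812, -0.4126]), 151, 60, 3.0), np.int32(11225))
t 12.0667 pos [ 0.4853 -0.4149  0.2281] head -87.8
[[0.17,-0.19,-0.01,0.0,0.0,-0.98,1.0],[0.19,-0.17,-0.01,0.0,0.0,-0.98,1.0],[0.2,-0.15,-0.01,0.0,0.0,-0.98,1.0],[0.22,-0.13,-0.01,0.0,0.0,-0.98,1.0],[0.23,-0.11,-0.01,0.0,0.0,-0.98,1.0]]
[[0.24,-0.08,-0.01,0.0,0.0,-0.98,1.0],[0.25,-0.06,-0.01,0.0,0.0,-0.98,1.0],[0.25,-0.03,-0.01,0.0,0.0,-0.98,1.0],[0.25,-0.01,-0.01,0.0,0.0,-0.98,1.0],[0.25,0.02,-0.01,0.0,0.0,-0.98,1.0]]
[[0.25,0.05,-0.01,0.0,0.0,-0.98,1.0],[0.24,0.07,-0.01,0.0,0.0,-0.98,1.0],[0.23,0.1,-0.01,0.0,0.0,-0.98,1.0],[0.22,0.12,-0.01,0.0,0.0,-0.98,1.0],[0.21,0.14,-0.01,0.0,0.0,-0.98,1.0]]
[[0.19,0.16,-0.01,0.0,0.0,-0.98,1.0],[0.18,0.18,-0.01,0.0,0.0,-0.98,1.0],[0.16,0.2,-0.01,0.0,0.0,-0.98,1.0],[0.14,0.21,-0.01,0.0,0.0,-0.98,1.0],[0.11,0.23,-0.01,0.0,0.0,-0.98,1.0]]
[[0.09,0.24,-0.01,0.0,0.0,-0.98,1.0],[0.07,0.24,-0.01,0.0,0.0,-0.98,1.0],[0.04,0.25,-0.01,0.0,0.0,-0.98,1.0],[0.02,0.25,-0.01,0.0,0.0,-0.98,1.0],[-0.01,0.25,-0.01,0.0,0.0,-0.98,1.0]]
[[-0.04,0.25,-0.01,0.0,0.0,-0.98,1.0],[-0.06,0.24,-0.01,0.0,0.0,-0.98,1.0],[-0.09,0.24,-0.01,0.0,0.0,-0.98,1.0],[-0.11,0.23,-0.01,0.0,0.0,-0.98,1.0],[-0.13,0.21,-0.01,0.0,0.0,-0.98,1.0]]
```

```bash
python3 plan.py .653 -.241 .21 -94.7 1
```

```text
t 12.0667 pos [ 0.4853 -0.4149  0.2281] head -87.8
[[0.58,-0.56,0.06,0.01,-0.01,0.11,1.0],[0.57,-0.57,0.06,0.01,-0.01,0.11,1.0],[0.57,-0.57,0.06,0.01,-0.01,0.11,1.0],[0.56,-0.58,0.06,0.01,-0.01,0.11,1.0],[0.55,-0.59,0.06,0.01,-0.01,0.11,1.0]]
[[0.55,-0.59,0.06,0.01,-0.01,0.11,1.0],[0.54,-0.6,0.06,0.01,-0.01,0.11,1.0],[0.53,-0.6,0.06,0.01,-0.01,0.11,1.0],[0.52,-0.61,0.06,0.01,-0.01,0.11,1.0],[0.52,-0.62,0.06,0.01,-0.01,0.11,1.0]]
```

Call:
jog_arm([
  [[0.58,-0.56,0.06,0,0,0.11,1],[0.57,-0.57,0.06,0,0,0.11,1],[0.57,-0.57,0.06,0,0,0.11,1],[0.56,-0.58,0.06,0,0,0.11,1],[0.55,-0.59,0.06,0,0,0.11,1]],
])

```text
time: 12.48
tool_pos: [0.5664, -0.324, 0.2108]
tcp_rot: [-3.141, 0.032, 0.001]
wrist_force: [-0.4, -0.4, -0.7]
width: 1.0
grip_force: 0.0
```

Call:
jog_arm([
  [[0.55,-0.59,0.06,0,0,0.11,1],[0.54,-0.6,0.06,0,0,0.11,1],[0.53,-0.6,0.06,0,0,0.11,1],[0.52,-0.61,0.06,0,0,0.11,1],[0.52,-0.62,0.06,0,0,0.11,1]],
])

```text
time: 12.9
tool_pos: [0.6501, -0.2367, 0.2015]
tcp_rot: [-3.139, 0.122, 0.001]
wrist_force: [0.7, -1.0, -0.8]
width: 0.999
grip_force: 0.0
```

```bash
python3 w2.py w5; python3 - <<'E'
from h import *
P=np.load('w5.npz')['P']; print('spacer',plane_rect(P,(.653,-.241),.13,.0075,.018))
E
python3 plan.py .653 -.241 .072 -94.7 1
```

```text
12.9 [ 0.6501 -0.2367  0.2015] head -94.5 0.9993153592322893 0.0
spacer ((array([ 0.6529, -0.2462]), 150, 60, -6.1), np.int32(10179))
t 12.95 pos [ 0.6528 -0.2332  0.2012] head -94.4
[[0.0,0.05,0.86,-0.01,0.0,0.01,1.0],[0.0,0.05,0.86,-0.01,0.0,0.01,1.0],[0.0,0.05,0.86,-0.01,0.0,0.01,1.0],[0.0,0.05,0.86,-0.01,0.0,0.01,1.0],[0.01,0.05,0.86,-0.01,0.0,0.01,1.0]]
```

Call:
jog_arm([
  [[0.01,0.09,0.85,0,0,0.06,1],[0.01,0.09,0.85,0,0,0.06,1],[0.01,0.09,0.85,0,0,0.06,1],[0.01,0.08,0.85,0,0,0.05,1],[0,0.08,0.6,0,0,0.05,1]],
])

```text
time: 13.37
tool_pos: [0.6481, -0.2502, 0.0791]
tcp_rot: [-3.136, 0.167, 0.005]
wrist_force: [-0.0, 0.4, -0.3]
width: 0.999
grip_force: 0.0
```

Call:
jog_arm([
  [[0,0,0.2,0,0,0,1],[0,0,0.1,0,0,0,1],[0,0,0,0,0,0,1],[0,0,0,0,0,0,1],[0,0,0,0,0,0,1]],
])

```text
time: 13.78
tool_pos: [0.651, -0.2511, 0.0755]
tcp_rot: [3.136, -0.167, 0.005]
wrist_force: [0.3, -1.0, -0.0]
width: 0.996
grip_force: 0.0
```

Call:
jog_arm([
  [[0.03,-0.08,0.1,0,0,0,1],[0.03,-0.07,0.08,0,0,0,1],[0,0,0,0,0,0,1],[0,0,0,0,0,0,-1],[0,0,0,0,0,0,-1]],
], force=60)

```text
time: 14.2
tool_pos: [0.652, -0.2463, 0.0682]
tcp_rot: [3.137, -0.167, 0.0]
wrist_force: [0.1, -0.4, -0.8]
width: 0.75
grip_force: 0.0
```

Call:
jog_arm([
  [[0,0,0,0,0,0,-1],[0,0,0,0,0,0,-1],[0,0,0,0,0,0,-1],[0,0,0,0,0,0,-1],[0,0,0,0,0,0,-1]],
])

```text
time: 14.62
tool_pos: [0.6524, -0.2467, 0.0686]
tcp_rot: [3.137, -0.167, 0.002]
wrist_force: [0.1, 0.6, 3.7]
width: 0.685
grip_force: 66.4
```

Call:
jog_arm([
  [[0,0,-0.3,0,0,0,-1],[0,0,-0.6,0,0,0,-1],[0,0,-0.9,0,0,0,-1],[0,0,-0.9,0,0,0,-1],[0,0,-0.6,0,0,0,-1]],
])

```text
time: 15.03
tool_pos: [0.6523, -0.2466, 0.1695]
tcp_rot: [3.137, -0.167, 0.002]
wrist_force: [0.9, -0.1, -0.1]
width: 0.686
grip_force: 66.0
```

```bash
python3 plan.py .501 -.004 .19 10.6 -1
```

```text
t 15.0333 pos [ 0.6523 -0.2466  0.1695] head -96.1
[[-0.29,-0.38,-0.03,0.0,0.0,-0.89,-1.0],[-0.26,-0.4,-0.03,0.0,0.0,-0.89,-1.0],[-0.22,-0.42,-0.03,0.0,0.0,-0.89,-1.0],[-0.18,-0.44,-0.03,0.0,0.0,-0.89,-1.0],[-0.14,-0.46,-0.03,0.0,0.0,-0.89,-1.0]]
[[-0.09,-0.47,-0.03,0.0,0.0,-0.89,-1.0],[-0.05,-0.47,-0.03,0.0,0.0,-0.89,-1.0],[-0.01,-0.48,-0.03,0.0,0.0,-0.89,-1.0],[0.04,-0.47,-0.03,0.0,0.0,-0.89,-1.0],[0.08,-0.47,-0.03,0.0,0.0,-0.89,-1.0]]
[[0.13,-0.46,-0.03,0.0,0.0,-0.89,-1.0],[0.17,-0.45,-0.03,0.0,0.0,-0.89,-1.0],[0.21,-0.43,-0.03,0.0,0.0,-0.89,-1.0],[0.25,-0.41,-0.03,0.0,0.0,-0.89,-1.0],[0.28,-0.38,-0.03,0.0,0.0,-0.89,-1.0]]
[[0.32,-0.35,-0.03,0.0,0.0,-0.89,-1.0],[0.35,-0.32,-0.03,0.0,0.0,-0.89,-1.0],[0.38,-0.29,-0.03,0.0,0.0,-0.89,-1.0],[0.4,-0.25,-0.03,0.0,0.0,-0.89,-1.0],[0.43,-0.21,-0.03,0.0,0.0,-0.89,-1.0]]
```

```bash
cat >> plan.py <<'E'
E
python3 plan.py .46 -.20 .19 10.6 -1
```

```text
t 15.0333 pos [ 0.6523 -0.2466  0.1695] head -96.1
[[-0.33,-0.04,-0.03,0.0,0.0,-0.89,-1.0],[-0.32,-0.07,-0.03,0.0,0.0,-0.89,-1.0],[-0.31,-0.1,-0.03,0.0,0.0,-0.89,-1.0],[-0.3,-0.13,-0.03,0.0,0.0,-0.89,-1.0],[-0.29,-0.16,-0.03,0.0,0.0,-0.89,-1.0]]
[[-0.27,-0.19,-0.03,0.0,0.0,-0.89,-1.0],[-0.25,-0.21,-0.03,0.0,0.0,-0.89,-1.0],[-0.23,-0.23,-0.03,0.0,0.0,-0.89,-1.0],[-0.21,-0.25,-0.03,0.0,0.0,-0.89,-1.0],[-0.19,-0.27,-0.03,0.0,0.0,-0.89,-1.0]]
[[-0.16,-0.29,-0.03,0.0,0.0,-0.89,-1.0],[-0.13,-0.3,-0.03,0.0,0.0,-0.89,-1.0],[-0.1,-0.31,-0.03,0.0,0.0,-0.89,-1.0],[-0.07,-0.32,-0.03,0.0,0.0,-0.89,-1.0],[-0.04,-0.33,-0.03,0.0,0.0,-0.89,-1.0]]
[[-0.01,-0.33,-0.03,0.0,0.0,-0.89,-1.0],[0.02,-0.33,-0.03,0.0,0.0,-0.89,-1.0],[0.05,-0.33,-0.03,0.0,0.0,-0.89,-1.0],[0.08,-0.32,-0.03,0.0,0.0,-0.89,-1.0],[0.11,-0.31,-0.03,0.0,0.0,-0.89,-1.0]]
```

Call:
jog_arm([
  [[-0.33,-0.04,-0.03,0,0,-0.89,-1],[-0.32,-0.07,-0.03,0,0,-0.89,-1],[-0.31,-0.1,-0.03,0,0,-0.89,-1],[-0.3,-0.13,-0.03,0,0,-0.89,-1],[-0.29,-0.16,-0.03,0,0,-0.89,-1]],
])

```text
time: 15.45
tool_pos: [0.6029, -0.2347, 0.1713]
tcp_rot: [-3.089, -0.569, 0.002]
wrist_force: [-0.0, -0.2, -1.3]
width: 0.683
grip_force: 66.0
```

Call:
jog_arm([
  [[-0.27,-0.19,-0.03,0,0,-0.89,-1],[-0.25,-0.21,-0.03,0,0,-0.89,-1],[-0.23,-0.23,-0.03,0,0,-0.89,-1],[-0.21,-0.25,-0.03,0,0,-0.89,-1],[-0.19,-0.27,-0.03,0,0,-0.89,-1]],
])

```text
time: 15.87
tool_pos: [0.5551, -0.223, 0.1758]
tcp_rot: [-2.874, -1.267, 0.002]
wrist_force: [0.3, -0.3, -1.0]
width: 0.682
grip_force: 66.0
```

Call:
jog_arm([
  [[-0.16,-0.29,-0.03,0,0,-0.89,-1],[-0.13,-0.3,-0.03,0,0,-0.89,-1],[-0.1,-0.31,-0.03,0,0,-0.89,-1],[-0.07,-0.32,-0.03,0,0,-0.89,-1],[-0.04,-0.33,-0.03,0,0,-0.89,-1]],
])

```text
time: 16.28
tool_pos: [0.5073, -0.211, 0.1803]
tcp_rot: [-2.504, -1.896, 0.001]
wrist_force: [-0.5, -0.0, -0.9]
width: 0.682
grip_force: 66.0
```

Call:
jog_arm([
  [[-0.01,-0.33,-0.03,0,0,-0.89,-1],[0.02,-0.33,-0.03,0,0,-0.89,-1],[0.05,-0.33,-0.03,0,0,-0.89,-1],[0.08,-0.32,-0.03,0,0,-0.89,-1],[0.11,-0.31,-0.03,0,0,-0.89,-1]],
])

```text
time: 16.7
tool_pos: [0.4592, -0.1989, 0.1849]
tcp_rot: [-1.998, -2.423, 0.001]
wrist_force: [-0.3, 0.1, -1.4]
width: 0.684
grip_force: 66.0
```

Call:
jog_arm([
  [[0.62,0.25,0,0,0,0,-1],[0.62,0.25,0,0,0,0,-1],[0.62,0.25,0,0,0,0,-1],[0.62,0.25,0,0,0,0,-1],[0.62,0.25,0,0,0,0,-1]],
])

```text
time: 17.12
tool_pos: [0.4793, -0.1, 0.185]
tcp_rot: [-2.005, -2.418, 0.001]
wrist_force: [0.6, -0.1, -0.7]
width: 0.681
grip_force: 66.0
```

Call:
jog_arm([
  [[0.62,0.25,0,0,0,0,-1],[0.62,0.25,0,0,0,0,-1],[0.62,0.25,0,0,0,0,-1],[0.62,0.25,0,0,0,0,-1],[0.62,0.25,0,0,0,0,-1]],
])

```text
time: 17.53
tool_pos: [0.4989, -0.0016, 0.1849]
tcp_rot: [-2.004, -2.418, 0.001]
wrist_force: [-0.1, -0.3, -1.2]
width: 0.681
grip_force: 66.0
```

Call:
jog_arm([
  [[0,0,0,0,0,0,-1],[0,0,0,0,0,0,-1],[0,0,0,0,0,0,-1],[0,0,0,0,0,0,-1],[0,0,0,0,0,0,-1]],
])

```text
time: 17.95
tool_pos: [0.4992, -0.0034, 0.185]
tcp_rot: [-2.006, -2.418, 0.001]
wrist_force: [0.7, 0.4, -0.5]
width: 0.683
grip_force: 66.0
```

```bash
python3 w2.py w6; cat > held.py <<'E'
# pose of the held board in jig axes (relative to nest) + rel. to the TCP
import sys; from h import *
n=sys.argv[1]; P=np.load(n+'.npz')['P']; s=read_state(); t=s['tool_pos']
r,k=plane_rect(P,t[:2],.12,t[2]-.075,t[2]-.042); print('rect',r,k)
L=local(P); l=local(np.array([[*t]]))[0]; print('tcp jig',l.round(4))
m=(abs(L[:,0])<.06)&(abs(L[:,1]-l[1])<.1)&(L[:,2]>t[2]-.075)&(L[:,2]<t[2]-.042)
print('pct jig',np.percentile(L[m],[.5,50,99.5],axis=0).round(4).tolist())
E
python3 held.py w6; python3 plan.py .501 -.004 .19 10.6 -1|head -2
```

```text
17.95 [ 0.4992 -0.0034  0.185 ] head 10.6 0.6826232783556393 65.95805883407593
rect (array([0.4958, 0.0113]), 123, 86, -79.7) 29700
tcp jig [-0.0016  0.0009  0.185 ]
pct jig [[-0.0408, -0.0423, 0.1274], [-0.0024, 0.0282, 0.1292], [0.0362, 0.0772, 0.1414]]
t 18.0 pos [ 0.4992 -0.0034  0.185 ] head 10.6
[[-0.01,0.01,-0.03,0.0,0.0,0.0,-1.0],[-0.01,0.01,-0.03,0.0,0.0,0.0,-1.0],[-0.01,0.01,-0.03,0.0,0.0,0.0,-1.0],[-0.01,0.01,-0.03,0.0,0.0,0.0,-1.0],[-0.01,0.01,-0.03,0.0,0.0,0.0,-1.0]]
```

View pics/w6.png

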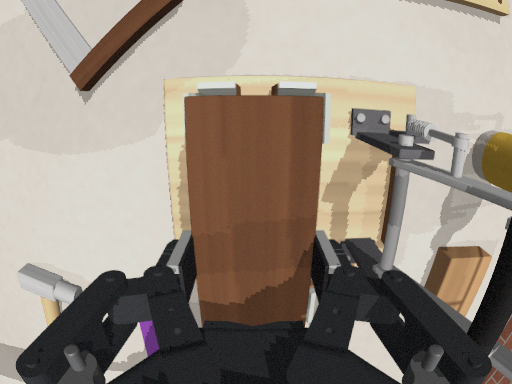

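```bash
python3 - <<'E'
from h import *
P=np.load('w2.npz')['P']; L=local(P)
for z0,z1 in((.083,.096),(.066,.083)):
    m=(L[:,2]>z0)&(L[:,2]<z1)&(abs(L[:,0])<.06)&(abs(L[:,1])<.12); q=L[m]; print(m.sum())
    for sx in(-1,1):
        for sy in(-1,1):
            k=q[(q[:,0]*sx>0)&(q[:,1]*sy>0)]; a=np.abs(k[:,:2]); 
            if len(k)>5: print(sx,sy,len(k),'x',np.percentile(k[:,0],[3,50,97]).round(4),'y',np.percentile(k[:,1],[3,50,97]).round(4))
L=local(np.load('w6.npz')['P'])
m=(L[:,2]>.122)&(L[:,2]<.134)&(L[:,1]>.03)&(L[:,1]<.1); q=L[m]
for y0 in(.04,.05,.06,.07): k=q[abs(q[:,1]-y0)<.004]; print(y0,np.percentile(k[:,0],[.5,50,99.5]).round(4),k[:,2].mean().round(4))
for x0 in(-.02,0,.02): k=q[abs(q[:,0]-x0)<.004]; print(x0,k[:,1].max().round(4), np.percentile(k[:,1],99.8).round(4))
E
```

```text
1892
-1 -1 449 x [-0.0415 -0.0343 -0.0126] y [-0.0878 -0.0801 -0.0533]
-1 1 519 x [-0.0416 -0.0356 -0.0138] y [0.0519 0.0755 0.0848]
1 -1 410 x [0.0129 0.0349 0.0411] y [-0.0862 -0.0792 -0.0533]
1 1 514 x [0.0128 0.0348 0.0405] y [0.0529 0.0749 0.0851]
892
-1 -1 307 x [-0.0396 -0.0298 -0.0126] y [-0.0805 -0.0787 -0.0527]
-1 1 113 x [-0.0346 -0.0338 -0.0149] y [0.0514 0.0666 0.0778]
1 -1 322 x [0.0123 0.0308 0.0401] y [-0.0807 -0.0784 -0.0526]
1 1 150 x [0.0116 0.0326 0.034 ] y [0.0522 0.0702 0.0804]
0.04 [-0.0316  0.002   0.1147] 0.1291
0.05 [-0.0317 -0.0007  0.1093] 0.129
0.06 [-3.170e-02  1.000e-04  1.102e-01] 0.1289
0.07 [-0.0318 -0.002   0.0273] 0.1292
-0.02 0.0779 0.0778
0 0.0776 0.0776
0.02 0.0775 0.0774
```

Call:
jog_arm([
  [[-0.05,0.03,0.3,0,0,0,-1],[-0.05,0.03,0.4,0,0,0,-1],[0,0,0.4,0,0,0,-1],[0,0,0.4,0,0,0,-1],[0,0,0.3,0,0,0,-1]],
])

```text
time: 18.42
tool_pos: [0.5005, -0.0053, 0.1285]
tcp_rot: [-2.003, -2.417, 0.003]
wrist_force: [0.4, -0.3, -2.0]
width: 0.683
grip_force: 66.0
```

Call:
jog_arm([
  [[0,0,0.3,0,0,0,-1],[0,0,0.3,0,0,0,-1],[0,0,0.3,0,0,0,-1],[0,0,0.3,0,0,0,-1],[0,0,0.1,0,0,0,-1]],
])

```text
time: 18.83
tool_pos: [0.5009, -0.0051, 0.0904]
tcp_rot: [-2.003, -2.418, 0.002]
wrist_force: [-0.9, -0.1, -0.3]
width: 0.686
grip_force: 66.0
```

Call:
jog_arm([
  [[0,0,0,0,0,0,-1],[0,0,0,0,0,0,-1],[0,0,0,0,0,0,-1],[0,0,0,0,0,0,-1],[0,0,0,0,0,0,-1]],
])

```text
time: 19.25
tool_pos: [0.5023, -0.0053, 0.0927]
tcp_rot: [2.004, 2.418, 0.001]
wrist_force: [-0.6, -0.4, -0.5]
width: 0.684
grip_force: 66.0
```

Call:
jog_arm([
  [[0,-0.02,0.1,0,0,0,-1],[0,0,0.08,0,0,0,-1],[0,0,0,0,0,0,-1],[0,0,0,0,0,0,-1],[0,0,0,0,0,0,-1]],
])

```text
time: 19.67
tool_pos: [0.5011, -0.0053, 0.0866]
tcp_rot: [-2.005, -2.419, 0.0]
wrist_force: [0.1, 0.1, -1.1]
width: 0.679
grip_force: 66.0
```

Call:
jog_arm([
  [[0,0,0,0,0,0,0.8],[0,0,0,0,0,0,0.8],[0,0,0,0,0,0,0.8],[0,0,-0.2,0,0,0,0.8],[0,0,-0.6,0,0,0,0.8]],
])

```text
time: 20.08
tool_pos: [0.499, -0.0052, 0.1088]
tcp_rot: [-2.002, -2.415, 0.005]
wrist_force: [-0.0, 0.7, -1.0]
width: 0.9
grip_force: 0.0
```

Call:
jog_arm([
  [[0,0,-1,0,0,0,0.8],[0,0,-1,0,0,0,0.8],[0,0,-1,0,0,0,0.8],[0,0,-1,0,0,0,0.8],[0,0,-1,0,0,0,0.8]],
])

```text
time: 20.5
tool_pos: [0.5009, -0.0053, 0.2627]
tcp_rot: [2.004, 2.419, 0.0]
wrist_force: [0.4, -0.5, -0.5]
width: 0.9
grip_force: 0.0
```

```bash
python3 w2.py w7; python3 - <<'E'
from h import *
P=np.load('w7.npz')['P'];L=local(P)
print(plane_rect(P,(.501,-.004),.09,.024,.036))
m=(abs(L[:,0])<.05)&(abs(L[:,1])<.045)&(abs(L[:,2]-.03)<.005);print(np.percentile(L[m],[1,50,99],axis=0).round(4).tolist())
m=(abs(L[:,0])<.01)&(abs(L[:,1])<.1)&(abs(L[:,2]-.03)<.005);print(np.percentile(L[m],[.5,50,99.5],axis=0).round(4).tolist())
E
python3 fit.py side presser,.465,.258 blank,.652,.2506; python3 plan.py .652 .2506 .24 104.1 1
```

```text
20.5 [ 0.5009 -0.0053  0.2627] head 10.7 0.9003695834365326 0.0
((array([ 0.5023, -0.007 ]), 155, 63, -79.0), np.int32(7773))
[[-0.0301, -0.0442, 0.0292], [-0.001, 0.0023, 0.0308], [0.0286, 0.0444, 0.0324]]
[[-0.0098, -0.0737, 0.0289], [-0.0, 0.0057, 0.0308], [0.0099, 0.074, 0.0326]]
side presser (array([0.4652, 0.2588]), 150, 66, 9.9) 1298
side blank (array([0.6522, 0.2509]), 150, 67, 13.7) 1312
t 20.6 pos [ 0.5046 -0.0055  0.2677] head 10.7
[[0.37,0.32,0.05,0.0,0.01,-0.78,1.0],[0.35,0.35,0.05,0.0,0.01,-0.78,1.0],[0.32,0.38,0.05,0.0,0.01,-0.78,1.0],[0.29,0.4,0.05,0.0,0.01,-0.78,1.0],[0.25,0.42,0.05,0.0,0.01,-0.78,1.0]]
[[0.22,0.44,0.05,0.0,0.01,-0.78,1.0],[0.18,0.46,0.05,0.0,0.01,-0.78,1.0],[0.14,0.47,0.05,0.0,0.01,-0.78,1.0],[0.1,0.48,0.05,0.0,0.01,-0.78,1.0],[0.06,0.49,0.05,0.0,0.01,-0.78,1.0]]
[[0.02,0.49,0.05,0.0,0.01,-0.78,1.0],[-0.02,0.49,0.05,0.0,0.01,-0.78,1.0],[-0.06,0.49,0.05,0.0,0.01,-0.78,1.0],[-0.1,0.48,0.05,0.0,0.01,-0.78,1.0],[-0.14,0.47,0.05,0.0,0.01,-0.78,1.0]]
[[-0.17,0.46,0.05,0.0,0.01,-0.78,1.0],[-0.21,0.45,0.05,0.0,0.01,-0.78,1.0],[-0.25,0.43,0.05,0.0,0.01,-0.78,1.0],[-0.28,0.4,0.05,0.0,0.01,-0.78,1.0],[-0.31,0.38,0.05,0.0,0.01,-0.78,1.0]]
```

```bash
python3 - <<'E'
from plan import *
s=read_state(); R=Rn.from_rotvec(s['tcp_rot']).as_matrix(); p=s['tool_pos']
for t,h in (((.49,.17,.25),60),((.652,.251,.22),103.7)):
    r=go(p,R,t,h,1); print('->',t)
    for i in range(0,len(r),5): print(str([[float(v)+0 for v in x] for x in r[i:i+5]]).replace(' ',''))
    p=np.array(t); c,q=np.cos(np.radians(h)),np.sin(np.radians(h)); R=np.array([[-q,c,0],[c,q,0],[0,0,-1]]).T
E
```

```text
-> (0.49, 0.17, 0.25)
[[0.58,0.06,0.06,0.01,0.01,-0.82,1.0],[0.58,0.11,0.06,0.01,0.01,-0.82,1.0],[0.56,0.16,0.06,0.01,0.01,-0.82,1.0],[0.55,0.21,0.06,0.01,0.01,-0.82,1.0],[0.53,0.25,0.06,0.01,0.01,-0.82,1.0]]
[[0.51,0.3,0.06,0.01,0.01,-0.82,1.0],[0.48,0.34,0.06,0.01,0.01,-0.82,1.0],[0.45,0.38,0.06,0.01,0.01,-0.82,1.0],[0.41,0.42,0.06,0.01,0.01,-0.82,1.0],[0.37,0.45,0.06,0.01,0.01,-0.82,1.0]]
-> (0.652, 0.251, 0.22)
[[-0.33,0.5,0.1,0.0,0.0,-0.73,1.0],[-0.37,0.48,0.1,0.0,0.0,-0.73,1.0],[-0.41,0.45,0.1,0.0,0.0,-0.73,1.0],[-0.44,0.42,0.1,0.0,0.0,-0.73,1.0],[-0.47,0.38,0.1,0.0,0.0,-0.73,1.0]]
[[-0.5,0.34,0.1,0.0,0.0,-0.73,1.0],[-0.52,0.31,0.1,0.0,0.0,-0.73,1.0],[-0.54,0.26,0.1,0.0,0.0,-0.73,1.0],[-0.56,0.22,0.1,0.0,0.0,-0.73,1.0],[-0.58,0.18,0.1,0.0,0.0,-0.73,1.0]]
```

Call:
jog_arm([
  [[0.58,0.06,0.06,0,0,-0.82,1],[0.58,0.11,0.06,0,0,-0.82,1],[0.56,0.16,0.06,0,0,-0.82,1],[0.55,0.21,0.06,0,0,-0.82,1],[0.53,0.25,0.06,0,0,-0.82,1]],
])

```text
time: 21.02
tool_pos: [0.4933, 0.083, 0.2512]
tcp_rot: [-1.437, -2.793, 0.001]
wrist_force: [-0.0, -0.1, 0.1]
width: 0.998
grip_force: 0.0
```

Call:
jog_arm([
  [[0.51,0.3,0.06,0,0,-0.82,1],[0.48,0.34,0.06,0,0,-0.82,1],[0.45,0.38,0.06,0,0,-0.82,1],[0.41,0.42,0.06,0,0,-0.82,1],[0.37,0.45,0.06,0,0,-0.82,1]],
])

```text
time: 21.43
tool_pos: [0.486, 0.1709, 0.2421]
tcp_rot: [-0.809, -3.035, 0.001]
wrist_force: [0.7, 0.3, -0.4]
width: 1.001
grip_force: 0.0
```

Call:
jog_arm([
  [[-0.33,0.5,0.1,0,0,-0.73,1],[-0.37,0.48,0.1,0,0,-0.73,1],[-0.41,0.45,0.1,0,0,-0.73,1],[-0.44,0.42,0.1,0,0,-0.73,1],[-0.47,0.38,0.1,0,0,-0.73,1]],
])

```text
time: 21.85
tool_pos: [0.5681, 0.2111, 0.2269]
tcp_rot: [-0.218, -3.133, 0.001]
wrist_force: [0.9, 0.1, 0.0]
width: 1.0
grip_force: 0.0
```

Call:
jog_arm([
  [[-0.5,0.34,0.1,0,0,-0.73,1],[-0.52,0.31,0.1,0,0,-0.73,1],[-0.54,0.26,0.1,0,0,-0.73,1],[-0.56,0.22,0.1,0,0,-0.73,1],[-0.58,0.18,0.1,0,0,-0.73,1]],
])

```text
time: 22.27
tool_pos: [0.6492, 0.2512, 0.2117]
tcp_rot: [0.38, -3.117, 0.0]
wrist_force: [-0.8, 0.7, 0.6]
width: 0.999
grip_force: 0.0
```

Call:
jog_arm([
  [[0,0,0,0,0,0,1],[0,0,0,0,0,0,1],[0,0,0,0,0,0,1],[0,0,0,0,0,0,1],[0,0,0,0,0,0,1]],
])

```text
time: 22.68
tool_pos: [0.6482, 0.2506, 0.2129]
tcp_rot: [0.373, -3.119, 0.0]
wrist_force: [-0.4, -0.1, 1.0]
width: 0.995
grip_force: 0.0
```

```bash
python3 w2.py w8; python3 - <<'E'
from plan import *
P=np.load('w8.npz')['P']; r=plane_rect(P,(.652,.251),.13,.009,.02);print('blank',r)
s=read_state(); (c,w,h,a),_=r; hd=(a+90) if a+90>0 else a-90
for z in(.09,.070):
    for x in go(s['tool_pos'],Rn.from_rotvec(s['tcp_rot']).as_matrix(),(*c,z),a+90,1): print([float(v)+0 for v in x])
E
```

```text
22.6833 [0.6482 0.2506 0.2129] head 103.7 0.9954026112896774 0.0
blank ((array([0.653 , 0.2489]), 151, 61, 13.7), np.int32(9399))
[-0.03, -0.02, 0.82, 0.0, 0.0, 0.0, 1.0]
[-0.03, -0.02, 0.82, 0.0, 0.0, 0.0, 1.0]
[-0.03, -0.02, 0.82, 0.0, 0.0, 0.0, 1.0]
[-0.03, -0.02, 0.82, 0.0, 0.0, 0.0, 1.0]
[-0.03, -0.02, 0.82, 0.0, 0.0, 0.0, 1.0]
[-0.03, -0.02, 0.95, 0.0, 0.0, 0.0, 1.0]
[-0.03, -0.02, 0.95, 0.0, 0.0, 0.0, 1.0]
[-0.03, -0.02, 0.95, 0.0, 0.0, 0.0, 1.0]
[-0.03, -0.02, 0.95, 0.0, 0.0, 0.0, 1.0]
[-0.03, -0.02, 0.95, 0.0, 0.0, 0.0, 1.0]
```

Call:
jog_arm([
  [[-0.03,-0.02,0.95,0,0,0,1],[-0.03,-0.02,0.95,0,0,0,1],[-0.03,-0.02,0.95,0,0,0,1],[-0.03,-0.02,0.95,0,0,0,1],[-0.03,-0.02,0.6,0,0,0,1]],
])

```text
time: 23.15
tool_pos: [0.6521, 0.2483, 0.0778]
tcp_rot: [0.374, -3.116, 0.001]
wrist_force: [-0.6, -0.8, -0.3]
width: 1.004
grip_force: 0.0
```

Call:
jog_arm([
  [[0,0,0.15,0,0,0,1],[0,0,0.1,0,0,0,1],[0,0,0,0,0,0,1],[0,0,0,0,0,0,1],[0,0,0,0,0,0,1]],
])

```text
time: 23.57
tool_pos: [0.6554, 0.2496, 0.0756]
tcp_rot: [-0.374, 3.116, 0.001]
wrist_force: [0.7, 0.1, 0.5]
width: 1.003
grip_force: 0.0
```

Call:
jog_arm([
  [[0.04,0,0.1,0,0,0,1],[0.04,0,0.08,0,0,0,1],[0,0,0,0,0,0,1],[0,0,0,0,0,0,-1],[0,0,0,0,0,0,-1]],
], force=60)

```text
time: 23.98
tool_pos: [0.6516, 0.2486, 0.0678]
tcp_rot: [0.375, -3.119, 0.0]
wrist_force: [0.7, -0.0, -0.1]
width: 0.746
grip_force: 0.0
```

Call:
jog_arm([
  [[0,0,0,0,0,0,-1],[0,0,0,0,0,0,-1],[0,0,0,0,0,0,-1],[0,0,0,0,0,0,-1],[0,0,0,0,0,0,-1]],
])

```text
time: 24.4
tool_pos: [0.6521, 0.2487, 0.0682]
tcp_rot: [-0.375, 3.118, 0.0]
wrist_force: [0.1, 0.0, 3.9]
width: 0.688
grip_force: 66.4
```

Call:
jog_arm([
  [[0,0,-0.3,0,0,0,-1],[0,0,-0.6,0,0,0,-1],[0,0,-0.9,0,0,0,-1],[0,0,-0.9,0,0,0,-1],[0,0,-0.9,0,0,0,-1]],
])

```text
time: 24.82
tool_pos: [0.6508, 0.2483, 0.1761]
tcp_rot: [0.374, -3.117, 0.001]
wrist_force: [1.3, 1.1, -0.9]
width: 0.685
grip_force: 66.1
```

```bash
cat > via.py <<'E'
import sys; from plan import *
# via.py op x,y,z,h x,y,z,h ...
s=read_state(); R=Rn.from_rotvec(s['tcp_rot']).as_matrix(); p=s['tool_pos']
for a in sys.argv[2:]:
    *t,h=map(float,a.split(',')); r=go(p,R,t,h,float(sys.argv[1])); print('->',a)
    for i in range(0,len(r),5): print(str([[float(v)+0 for v in x] for x in r[i:i+5]]).replace(' ',''))
    p=np.array(t); c,q=np.cos(np.radians(h)),np.sin(np.radians(h)); R=np.array([[-q,c,0],[c,q,0],[0,0,-1]]).T
E
python3 via.py -1 .47,.17,.195,40 .500,-.004,.195,10.6
```

```text
-> .47,.17,.195,40
[[0.43,-0.07,-0.04,0.0,0.0,0.71,-1.0],[0.42,-0.11,-0.04,0.0,0.0,0.71,-1.0],[0.42,-0.14,-0.04,0.0,0.0,0.71,-1.0],[0.4,-0.17,-0.04,0.0,0.0,0.71,-1.0],[0.39,-0.2,-0.04,0.0,0.0,0.71,-1.0]]
[[0.38,-0.23,-0.04,0.0,0.0,0.71,-1.0],[0.36,-0.25,-0.04,0.0,0.0,0.71,-1.0],[0.34,-0.28,-0.04,0.0,0.0,0.71,-1.0],[0.32,-0.3,-0.04,0.0,0.0,0.71,-1.0],[0.29,-0.33,-0.04,0.0,0.0,0.71,-1.0]]
[[0.27,-0.35,-0.04,0.0,0.0,0.71,-1.0],[0.24,-0.36,-0.04,0.0,0.0,0.71,-1.0],[0.21,-0.38,-0.04,0.0,0.0,0.71,-1.0],[0.19,-0.4,-0.04,0.0,0.0,0.71,-1.0],[0.16,-0.41,-0.04,0.0,0.0,0.71,-1.0]]
-> .500,-.004,.195,10.6
[[-0.51,-0.3,0.0,0.0,0.0,0.49,-1.0],[-0.52,-0.27,0.0,0.0,0.0,0.49,-1.0],[-0.54,-0.24,0.0,0.0,0.0,0.49,-1.0],[-0.55,-0.21,0.0,0.0,0.0,0.49,-1.0],[-0.56,-0.19,0.0,0.0,0.0,0.49,-1.0]]
[[-0.57,-0.16,0.0,0.0,0.0,0.49,-1.0],[-0.57,-0.13,0.0,0.0,0.0,0.49,-1.0],[-0.58,-0.1,0.0,0.0,0.0,0.49,-1.0],[-0.58,-0.07,0.0,0.0,0.0,0.49,-1.0],[-0.59,-0.04,0.0,0.0,0.0,0.49,-1.0]]
```

Call:
jog_arm([
  [[0.43,-0.07,-0.04,0,0,0.71,-1],[0.42,-0.11,-0.04,0,0,0.71,-1],[0.42,-0.14,-0.04,0,0,0.71,-1],[0.4,-0.17,-0.04,0,0,0.71,-1],[0.39,-0.2,-0.04,0,0,0.71,-1]],
])

```text
time: 25.23
tool_pos: [0.5905, 0.2218, 0.1817]
tcp_rot: [-0.214, -3.133, 0.001]
wrist_force: [-0.2, -0.2, -0.1]
width: 0.683
grip_force: 66.1
```

Call:
jog_arm([
  [[0.38,-0.23,-0.04,0,0,0.71,-1],[0.36,-0.25,-0.04,0,0,0.71,-1],[0.34,-0.28,-0.04,0,0,0.71,-1],[0.32,-0.3,-0.04,0,0,0.71,-1],[0.29,-0.33,-0.04,0,0,0.71,-1]],
])

```text
time: 25.65
tool_pos: [0.5298, 0.1956, 0.1876]
tcp_rot: [-0.789, -3.04, 0.001]
wrist_force: [0.3, -0.6, -0.4]
width: 0.69
grip_force: 66.1
```

Call:
jog_arm([
  [[0.27,-0.35,-0.04,0,0,0.71,-1],[0.24,-0.36,-0.04,0,0,0.71,-1],[0.21,-0.38,-0.04,0,0,0.71,-1],[0.19,-0.4,-0.04,0,0,0.71,-1],[0.16,-0.41,-0.04,0,0,0.71,-1]],
])

```text
time: 26.07
tool_pos: [0.4694, 0.1697, 0.1937]
tcp_rot: [-1.338, -2.842, 0.001]
wrist_force: [1.1, -0.3, -1.4]
width: 0.686
grip_force: 66.1
```

Call:
jog_arm([
  [[-0.51,-0.3,0,0,0,0.49,-1],[-0.52,-0.27,0,0,0,0.49,-1],[-0.54,-0.24,0,0,0,0.49,-1],[-0.55,-0.21,0,0,0,0.49,-1],[-0.56,-0.19,0,0,0,0.49,-1]],
])

```text
time: 26.48
tool_pos: [0.4848, 0.0822, 0.1938]
tcp_rot: [-1.688, -2.649, 0.001]
wrist_force: [0.2, 0.3, -0.9]
width: 0.687
grip_force: 66.1
```

Call:
jog_arm([
  [[-0.57,-0.16,0,0,0,0.49,-1],[-0.57,-0.13,0,0,0,0.49,-1],[-0.58,-0.1,0,0,0,0.49,-1],[-0.58,-0.07,0,0,0,0.49,-1],[-0.59,-0.04,0,0,0,0.49,-1]],
])

```text
time: 26.9
tool_pos: [0.4993, -0.0049, 0.1937]
tcp_rot: [-2.014, -2.41, 0.001]
wrist_force: [0.7, 0.5, -0.4]
width: 0.686
grip_force: 66.1
```

Call:
jog_arm([
  [[0,0,0,0,0,0,-1],[0,0,0,0,0,0,-1],[0,0,0,0,0,0,-1],[0,0,0,0,0,0,-1],[0,0,0,0,0,0,-1]],
])

```text
time: 27.32
tool_pos: [0.4995, -0.0033, 0.1937]
tcp_rot: [-2.009, -2.415, 0.0]
wrist_force: [0.4, 0.0, -1.2]
width: 0.685
grip_force: 66.1
```

```bash
python3 w2.py w9; cat > held.py <<'E'
# pose of the held board in jig axes (relative to nest)
import sys; from h import *
n=sys.argv[1]; P=np.load(n+'.npz')['P']; s=read_state(); t=s['tool_pos']
L=local(P); l=local(np.array([[*t]]))[0]; print('tcp jig',l.round(4))
zt=np.median(L[(abs(L[:,0]-l[0])<.02)&(abs(L[:,1]-l[1]-.05)<.015)][:,2]); print('board top below tcp',(t[2]-zt).round(4))
m=(abs(L[:,2]-zt)<.007)&(abs(L[:,0]-l[0])<.045)&(L[:,1]>l[1]+.03)&(L[:,1]<l[1]+.1); q=L[m]
for y0 in(.045,.06,.07): k=q[abs(q[:,1]-l[1]-y0)<.004]; e=np.percentile(k[:,0],[.5,99.5]); print('y',y0,'x edges',e.round(4),'mid',e.mean().round(4))
for x0 in(-.02,0,.02): k=q[abs(q[:,0]-l[0]-x0)<.004]; print('x',x0,'y end',np.percentile(k[:,1],99.8).round(4))
E
python3 held.py w9
```

```text
27.3167 [ 0.4995 -0.0033  0.1937] head 10.5 0.684761354172728 66.10143184661865
tcp jig [-0.0013  0.0009  0.1937]
board top below tcp 0.0534
y 0.045 x edges [-0.0314  0.0274] mid -0.002
y 0.06 x edges [-0.0313  0.0277] mid -0.0018
y 0.07 x edges [-0.0313  0.0277] mid -0.0018
x -0.02 y end 0.0746
x 0 y end 0.0746
x 0.02 y end 0.0746
```

Call:
jog_arm([
  [[0,0.03,0.3,0,0,0,-1],[0,0.02,0.4,0,0,0,-1],[0,0,0.4,0,0,0,-1],[0,0,0.4,0,0,0,-1],[0,0,0.4,0,0,0,-1]],
])

```text
time: 27.78
tool_pos: [0.5005, -0.0037, 0.1347]
tcp_rot: [-2.01, -2.413, 0.002]
wrist_force: [0.3, -0.5, -1.4]
width: 0.683
grip_force: 66.1
```

Call:
jog_arm([
  [[0,0,0.4,0,0,0,-1],[0,0,0.4,0,0,0,-1],[0,0,0.2,0,0,0,-1],[0,0,0.1,0,0,0,-1],[0,0,0,0,0,0,-1]],
])

```text
time: 28.2
tool_pos: [0.5007, -0.0038, 0.1028]
tcp_rot: [-2.01, -2.412, 0.002]
wrist_force: [0.1, -0.6, -0.3]
width: 0.688
grip_force: 66.1
```

Call:
jog_arm([
  [[0,0,0,0,0,0,-1],[0,0,0,0,0,0,-1],[0,0,0,0,0,0,-1],[0,0,0,0,0,0,-1],[0,0,0,0,0,0,-1]],
])

```text
time: 28.62
tool_pos: [0.5016, -0.0038, 0.1043]
tcp_rot: [2.01, 2.413, 0.001]
wrist_force: [0.1, 0.2, -1.6]
width: 0.685
grip_force: 66.1
```

Call:
jog_arm([
  [[0,-0.01,0.1,0,0,0,-1],[0,0,0.08,0,0,0,-1],[0,0,0,0,0,0,-1],[0,0,0,0,0,0,-1],[0,0,0,0,0,0,-1]],
])

```text
time: 29.03
tool_pos: [0.5008, -0.0039, 0.0982]
tcp_rot: [-2.011, -2.413, 0.0]
wrist_force: [0.3, 0.0, -0.9]
width: 0.69
grip_force: 66.1
```

Call:
jog_arm([
  [[0,0,0,0,0,0,0.8],[0,0,0,0,0,0,0.8],[0,0,0,0,0,0,0.8],[0,0,-0.2,0,0,0,0.8],[0,0,-0.6,0,0,0,0.8]],
])

```text
time: 29.45
tool_pos: [0.4988, -0.0037, 0.1204]
tcp_rot: [-2.008, -2.41, 0.005]
wrist_force: [-0.8, -0.5, 0.4]
width: 0.903
grip_force: 0.0
```

Call:
jog_arm([
  [[0,0,-1,0,0,0,0.8],[0,0,-1,0,0,0,0.8],[0,0,-1,0,0,0,0.8],[0,0,-1,0,0,0,0.8],[0,0,-0.5,0,0,0,0.8]],
])

```text
time: 29.87
tool_pos: [0.5026, -0.0039, 0.2623]
tcp_rot: [2.007, 2.41, 0.006]
wrist_force: [-0.1, -0.7, -0.3]
width: 0.895
grip_force: 0.0
```

```bash
python3 w2.py w10; python3 - <<'E'
from h import *
P=np.load('w10.npz')['P'];L=local(P)
print(plane_rect(P,(.501,-.004),.09,.039,.05))
E
python3 fit.py side presser,.465,.258; python3 via.py 1 .47,.20,.23,70 .465,.258,.21,99.9
```

```text
29.8667 [ 0.5026 -0.0039  0.2623] head 10.4 0.8948554023958268 0.0
((array([ 0.5012, -0.007 ]), 154, 66, -79.2), np.int32(8564))
side presser (array([0.4654, 0.2584]), 150, 64, 10.7) 1278
-> .47,.20,.23,70
[[0.69,0.01,0.11,0.01,0.01,-0.99,1.0],[0.68,0.08,0.11,0.01,0.01,-0.99,1.0],[0.67,0.15,0.11,0.01,0.01,-0.99,1.0],[0.65,0.22,0.11,0.01,0.01,-0.99,1.0],[0.62,0.29,0.11,0.01,0.01,-0.99,1.0]]
[[0.59,0.35,0.11,0.01,0.01,-0.99,1.0],[0.55,0.41,0.11,0.01,0.01,-0.99,1.0],[0.51,0.47,0.11,0.01,0.01,-0.99,1.0],[0.45,0.52,0.11,0.01,0.01,-0.99,1.0],[0.4,0.56,0.11,0.01,0.01,-0.99,1.0]]
-> .465,.258,.21,99.9
[[0.16,0.35,0.13,0.0,0.0,-1.0,1.0],[0.13,0.37,0.13,0.0,0.0,-1.0,1.0],[0.09,0.38,0.13,0.0,0.0,-1.0,1.0],[0.05,0.39,0.13,0.0,0.0,-1.0,1.0],[0.01,0.39,0.13,0.0,0.0,-1.0,1.0]]
```

Call:
jog_arm([
  [[0.69,0.01,0.11,0,0,-0.99,1],[0.68,0.08,0.11,0,0,-0.99,1],[0.67,0.15,0.11,0,0,-0.99,1],[0.65,0.22,0.11,0,0,-0.99,1],[0.62,0.29,0.11,0,0,-0.99,1]],
])

```text
time: 30.38
tool_pos: [0.4828, 0.0984, 0.2393]
tcp_rot: [-1.318, -2.85, 0.002]
wrist_force: [-0.3, -0.2, -0.1]
width: 1.0
grip_force: 0.0
```

Call:
jog_arm([
  [[0.59,0.35,0.11,0,0,-0.99,1],[0.55,0.41,0.11,0,0,-0.99,1],[0.51,0.47,0.11,0,0,-0.99,1],[0.45,0.52,0.11,0,0,-0.99,1],[0.4,0.56,0.11,0,0,-0.99,1]],
])

```text
time: 30.8
tool_pos: [0.4662, 0.2003, 0.2228]
tcp_rot: [-0.543, -3.092, 0.002]
wrist_force: [-1.3, 0.3, 0.4]
width: 1.0
grip_force: 0.0
```

Call:
jog_arm([
  [[0.16,0.35,0.13,0,0,-1,1],[0.13,0.37,0.13,0,0,-1,1],[0.09,0.38,0.13,0,0,-1,1],[0.05,0.39,0.13,0,0,-1,1],[0.01,0.39,0.13,0,0,-1,1]],
])

```text
time: 31.22
tool_pos: [0.4612, 0.2581, 0.2032]
tcp_rot: [0.277, -3.127, 0.001]
wrist_force: [-0.7, 0.3, 1.0]
width: 1.003
grip_force: 0.0
```

Call:
jog_arm([
  [[0,0,0,0,0,0,1],[0,0,0,0,0,0,1],[0,0,0,0,0,0,1],[0,0,0,0,0,0,1],[0,0,0,0,0,0,1]],
])

```text
time: 31.63
tool_pos: [0.4624, 0.2573, 0.205]
tcp_rot: [-0.265, 3.13, -0.0]
wrist_force: [0.1, 0.4, 0.7]
width: 0.996
grip_force: 0.0
```

```bash
python3 w2.py w11; python3 - <<'E'
from plan import *
P=np.load('w11.npz')['P']; r=plane_rect(P,(.465,.258),.13,.0075,.018);print('presser',r)
s=read_state(); (c,w,h,a),_=r
for x in go(s['tool_pos'],Rn.from_rotvec(s['tcp_rot']).as_matrix(),(*c,.076),a+90,1): print([float(v)+0 for v in x])
E
```

```text
31.6333 [0.4624 0.2573 0.205 ] head 99.7 0.9961769967122207 0.0
presser ((array([0.4649, 0.256 ]), 150, 60, 10.5), np.int32(9751))
[-0.01, -0.01, 0.86, 0.0, 0.0, -0.03, 1.0]
[-0.01, -0.01, 0.86, 0.0, 0.0, -0.03, 1.0]
[-0.01, -0.01, 0.86, 0.0, 0.0, -0.03, 1.0]
[-0.01, -0.01, 0.86, 0.0, 0.0, -0.03, 1.0]
[-0.01, -0.01, 0.86, 0.0, 0.0, -0.03, 1.0]
```

Call:
jog_arm([
  [[-0.01,-0.01,0.95,0,0,-0.03,1],[-0.01,-0.01,0.95,0,0,-0.03,1],[-0.01,-0.01,0.95,0,0,-0.03,1],[-0.01,-0.01,0.85,0,0,-0.03,1],[-0.01,-0.01,0.5,0,0,-0.03,1]],
])

```text
time: 32.1
tool_pos: [0.4626, 0.2555, 0.0762]
tcp_rot: [0.291, -3.125, 0.002]
wrist_force: [-0.3, -0.5, -0.3]
width: 1.001
grip_force: 0.0
```

Call:
jog_arm([
  [[0,0,0.1,0,0,0,1],[0,0,0,0,0,0,1],[0,0,0,0,0,0,1],[0,0,0,0,0,0,1],[0,0,0,0,0,0,1]],
])

```text
time: 32.52
tool_pos: [0.4653, 0.2572, 0.0776]
tcp_rot: [-0.292, 3.125, 0.002]
wrist_force: [-0.5, 1.4, 0.8]
width: 1.0
grip_force: 0.0
```

Call:
jog_arm([
  [[0,-0.03,0.15,0,0,0,1],[0,0,0.1,0,0,0,1],[0,0,0,0,0,0,1],[0,0,0,0,0,0,-1],[0,0,0,0,0,0,-1]],
], force=60)

```text
time: 32.93
tool_pos: [0.4641, 0.2558, 0.0683]
tcp_rot: [0.293, -3.128, 0.0]
wrist_force: [0.1, 0.2, -0.7]
width: 0.745
grip_force: 0.0
```

Call:
jog_arm([
  [[0,0,0,0,0,0,-1],[0,0,0,0,0,0,-1],[0,0,0,0,0,0,-1],[0,0,0,0,0,0,-1],[0,0,0,0,0,0,-1]],
])

```text
time: 33.35
tool_pos: [0.4646, 0.256, 0.0688]
tcp_rot: [-0.293, 3.127, 0.0]
wrist_force: [1.2, 0.6, 3.6]
width: 0.684
grip_force: 65.4
```

Call:
jog_arm([
  [[0,0,-0.3,0,0,0,-1],[0,0,-0.6,0,0,0,-1],[0,0,-0.9,0,0,0,-1],[0,0,-0.9,0,0,0,-1],[0,0,-0.9,0,0,0,-1]],
])

```text
time: 33.77
tool_pos: [0.4632, 0.2553, 0.1769]
tcp_rot: [0.293, -3.126, 0.001]
wrist_force: [0.2, 0.1, -0.7]
width: 0.684
grip_force: 64.9
```

```bash
python3 via.py -1 .475,.15,.2,40 .500,-.004,.2,10.6
```

```text
-> .475,.15,.2,40
[[0.02,-0.23,-0.05,0.0,0.0,0.67,-1.0],[0.0,-0.24,-0.05,0.0,0.0,0.67,-1.0],[-0.02,-0.23,-0.05,0.0,0.0,0.67,-1.0],[-0.03,-0.23,-0.05,0.0,0.0,0.67,-1.0],[-0.05,-0.23,-0.05,0.0,0.0,0.67,-1.0]]
[[-0.06,-0.23,-0.05,0.0,0.0,0.67,-1.0],[-0.08,-0.22,-0.05,0.0,0.0,0.67,-1.0],[-0.1,-0.22,-0.05,0.0,0.0,0.67,-1.0],[-0.11,-0.21,-0.05,0.0,0.0,0.67,-1.0],[-0.13,-0.2,-0.05,0.0,0.0,0.67,-1.0]]
[[-0.14,-0.19,-0.05,0.0,0.0,0.67,-1.0],[-0.15,-0.18,-0.05,0.0,0.0,0.67,-1.0],[-0.16,-0.17,-0.05,0.0,0.0,0.67,-1.0],[-0.18,-0.16,-0.05,0.0,0.0,0.67,-1.0],[-0.19,-0.14,-0.05,0.0,0.0,0.67,-1.0]]
-> .500,-.004,.2,10.6
[[-0.45,-0.27,0.0,0.0,0.0,0.49,-1.0],[-0.46,-0.24,0.0,0.0,0.0,0.49,-1.0],[-0.47,-0.22,0.0,0.0,0.0,0.49,-1.0],[-0.48,-0.19,0.0,0.0,0.0,0.49,-1.0],[-0.49,-0.17,0.0,0.0,0.0,0.49,-1.0]]
[[-0.5,-0.14,0.0,0.0,0.0,0.49,-1.0],[-0.51,-0.12,0.0,0.0,0.0,0.49,-1.0],[-0.51,-0.09,0.0,0.0,0.0,0.49,-1.0],[-0.52,-0.07,0.0,0.0,0.0,0.49,-1.0],[-0.52,-0.04,0.0,0.0,0.0,0.49,-1.0]]
```

Call:
jog_arm([
  [[0.02,-0.23,-0.05,0,0,0.67,-1],[0,-0.24,-0.05,0,0,0.67,-1],[-0.02,-0.23,-0.05,0,0,0.67,-1],[-0.03,-0.23,-0.05,0,0,0.67,-1],[-0.05,-0.23,-0.05,0,0,0.67,-1]],
])

```text
time: 34.18
tool_pos: [0.4676, 0.2204, 0.1838]
tcp_rot: [-0.262, -3.13, 0.001]
wrist_force: [-0.6, 0.4, -0.7]
width: 0.679
grip_force: 64.9
```

Call:
jog_arm([
  [[-0.06,-0.23,-0.05,0,0,0.67,-1],[-0.08,-0.22,-0.05,0,0,0.67,-1],[-0.1,-0.22,-0.05,0,0,0.67,-1],[-0.11,-0.21,-0.05,0,0,0.67,-1],[-0.13,-0.2,-0.05,0,0,0.67,-1]],
])

```text
time: 34.6
tool_pos: [0.4716, 0.185, 0.1912]
tcp_rot: [-0.805, -3.036, 0.001]
wrist_force: [0.3, 0.0, -1.3]
width: 0.682
grip_force: 64.9
```

Call:
jog_arm([
  [[-0.14,-0.19,-0.05,0,0,0.67,-1],[-0.15,-0.18,-0.05,0,0,0.67,-1],[-0.16,-0.17,-0.05,0,0,0.67,-1],[-0.18,-0.16,-0.05,0,0,0.67,-1],[-0.19,-0.14,-0.05,0,0,0.67,-1]],
])

```text
time: 35.02
tool_pos: [0.4757, 0.1498, 0.1987]
tcp_rot: [-1.322, -2.849, 0.001]
wrist_force: [-0.2, -0.1, -1.9]
width: 0.68
grip_force: 64.9
```

Call:
jog_arm([
  [[-0.45,-0.27,0,0,0,0.49,-1],[-0.46,-0.24,0,0,0,0.49,-1],[-0.47,-0.22,0,0,0,0.49,-1],[-0.48,-0.19,0,0,0,0.49,-1],[-0.49,-0.17,0,0,0,0.49,-1]],
])

```text
time: 35.43
tool_pos: [0.4889, 0.0728, 0.1987]
tcp_rot: [-1.674, -2.657, 0.001]
wrist_force: [-0.5, -0.1, -0.9]
width: 0.684
grip_force: 64.9
```

Call:
jog_arm([
  [[-0.5,-0.14,0,0,0,0.49,-1],[-0.51,-0.12,0,0,0,0.49,-1],[-0.51,-0.09,0,0,0,0.49,-1],[-0.52,-0.07,0,0,0,0.49,-1],[-0.52,-0.04,0,0,0,0.49,-1]],
])

```text
time: 35.85
tool_pos: [0.5019, -0.0043, 0.1987]
tcp_rot: [-2.001, -2.421, 0.001]
wrist_force: [-0.3, -0.3, -1.1]
width: 0.683
grip_force: 64.9
```

Call:
jog_arm([
  [[0,0,0,0,0,0,-1],[0,0,0,0,0,0,-1],[0,0,0,0,0,0,-1],[0,0,0,0,0,0,-1],[0,0,0,0,0,0,-1]],
])

```text
time: 36.27
tool_pos: [0.5023, -0.0029, 0.1988]
tcp_rot: [-1.996, -2.425, 0.0]
wrist_force: [0.6, -0.1, -1.6]
width: 0.681
grip_force: 64.9
```

```bash
python3 w2.py w12; python3 held.py w12
```

```text
36.2667 [ 0.5023 -0.0029  0.1988] head 11.1 0.6812254616013932 64.88885521888733
tcp jig [0.0016 0.0008 0.1988]
board top below tcp 0.0561
y 0.045 x edges [-0.0289  0.0301] mid 0.0006
y 0.06 x edges [-0.029   0.0301] mid 0.0006
y 0.07 x edges [-0.029  0.03 ] mid 0.0005
x -0.02 y end 0.0741
x 0 y end 0.0741
x 0.02 y end 0.0743
```

Call:
jog_arm([
  [[0,-0.02,0.3,0,0,0.05,-1],[0,-0.02,0.4,0,0,0.03,-1],[0,0,0.4,0,0,0,-1],[0,0,0.4,0,0,0,-1],[0,0,0.4,0,0,0,-1]],
])

```text
time: 36.73
tool_pos: [0.5006, -0.0037, 0.1398]
tcp_rot: [-2.007, -2.415, 0.002]
wrist_force: [0.2, -0.9, -1.2]
width: 0.686
grip_force: 64.9
```

Call:
jog_arm([
  [[0,0,0.4,0,0,0,-1],[0,0,0.3,0,0,0,-1],[0,0,0.1,0,0,0,-1],[0,0,0,0,0,0,-1],[0,0,0,0,0,0,-1]],
])

```text
time: 37.15
tool_pos: [0.5016, -0.0038, 0.1178]
tcp_rot: [-2.008, -2.416, 0.0]
wrist_force: [0.5, -0.3, -0.7]
width: 0.682
grip_force: 64.9
```

Call:
jog_arm([
  [[0,0,0,0,0,0,-1],[0,0,0,0,0,0,-1],[0,0,0,0,0,0,-1],[0,0,0,0,0,0,-1],[0,0,0,0,0,0,-1]],
])

```text
time: 37.57
tool_pos: [0.5016, -0.0038, 0.1183]
tcp_rot: [2.008, 2.415, 0.001]
wrist_force: [-0.6, -0.7, -0.9]
width: 0.681
grip_force: 64.9
```

Down 5 mm, release, rise and check.

Call:
jog_arm([
  [[0,0,0.1,0,0,0,-1],[0,0,0.07,0,0,0,-1],[0,0,0,0,0,0,-1],[0,0,0,0,0,0,-1],[0,0,0,0,0,0,-1]],
])

```text
time: 37.98
tool_pos: [0.5016, -0.0038, 0.1128]
tcp_rot: [2.008, 2.416, 0.0]
wrist_force: [1.3, -0.7, 0.9]
width: 0.685
grip_force: 65.1
```

Call:
jog_arm([
  [[0,0,0,0,0,0,0.8],[0,0,0,0,0,0,0.8],[0,0,0,0,0,0,0.8],[0,0,-0.2,0,0,0,0.8],[0,0,-0.6,0,0,0,0.8]],
])

```text
time: 38.4
tool_pos: [0.4991, -0.0037, 0.1347]
tcp_rot: [-2.005, -2.412, 0.006]
wrist_force: [-0.1, -0.2, -0.2]
width: 0.898
grip_force: 0.0
```

Call:
jog_arm([
  [[0,0,-1,0,0,0,0.8],[0,0,-1,0,0,0,0.8],[0,0,-1,0,0,0,0.8],[0,0,-1,0,0,0,0.8],[0,0,-1,0,0,0,0.8]],
])

```text
time: 38.82
tool_pos: [0.501, -0.0038, 0.2887]
tcp_rot: [2.008, 2.416, 0.0]
wrist_force: [0.1, -0.1, -0.3]
width: 0.905
grip_force: 0.0
```

```bash
python3 w2.py w13; python3 - <<'E'
from h import *
P=np.load('w13.npz')['P'];L=local(P)
print(plane_rect(P,(.501,-.004),.09,.051,.062))
m=(abs(L[:,0])<.028)&(abs(L[:,1])<.07)&(L[:,2]<.08); A=np.c_[L[m][:,:2],np.ones(m.sum())]; print(np.linalg.lstsq(A,L[m][:,2],rcond=None)[0].round(4))
s,p,im,d=grab('side'); Q=cloud('side',p,d); K=local(Q); c=im.reshape(-1,3).astype(int)
red=(c[:,2]>90)&(c[:,1]<50)&(c[:,0]<60)&(K[:,2]>.1)&(abs(K[:,1])<.06)&(abs(K[:,0])<.25); print('red jig',red.sum(),np.median(K[red],0) if red.sum() else '')
cv2.imwrite('pics/side2.png',im)
E
```

```text
38.8167 [ 0.501  -0.0038  0.2887] head 10.5 0.9047627613368878 0.0
((array([ 0.5015, -0.0071]), 154, 66, -79.4), np.int32(7830))
[ 0.     -0.0015  0.0569]
red jig 66 [0.15159158 0.00296677 0.25581432]
```

View pics/side2.png

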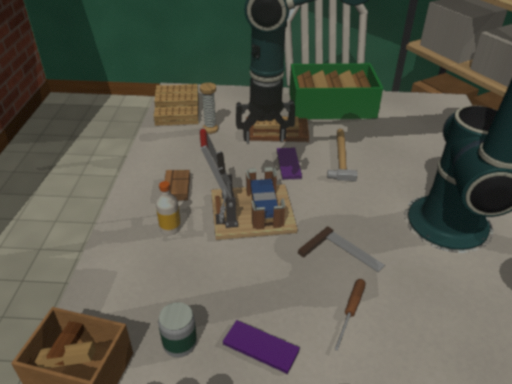

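Call:
jog_arm([
  [[0,0,-0.5,0,0,0,0.4],[0,0,-0.5,0,0,0,0.4],[0,0,-0.5,0,0,0,0.4],[0,0,-0.5,0,0,0,0.4],[0,0,-0.5,0,0,0,0.4]],
], force=40)

```text
time: 39.33
tool_pos: [0.5009, -0.0038, 0.3619]
tcp_rot: [-2.008, -2.415, 0.001]
wrist_force: [-0.7, -0.4, 1.1]
width: 0.702
grip_force: 0.0
```

Call:
jog_arm([
  [[0,0.84,0,0,0,0,0.4],[0,0.84,0,0,0,0,0.4],[0,0.84,0,0,0,0,0.4],[0,0.84,0,0,0,0,0.4],[0,0.84,0,0,0,0,0.4]],
])

```text
time: 39.75
tool_pos: [0.626, 0.0195, 0.3611]
tcp_rot: [-2.008, -2.415, 0.001]
wrist_force: [-0.2, 0.2, -0.3]
width: 0.697
grip_force: 0.0
```

Call:
jog_arm([
  [[0,0.84,0,0,0,0,0.4],[0,0,0,0,0,0,0.4],[0,0,0,0,0,0,0.4],[0,0,0,0,0,0,0.4],[0,0,0,0,0,0,0.4]],
])

```text
time: 40.17
tool_pos: [0.6491, 0.0237, 0.3616]
tcp_rot: [-2.008, -2.415, 0.001]
wrist_force: [-0.1, -0.4, -0.4]
width: 0.7
grip_force: 0.0
```

```bash
python3 w2.py w14; python3 - <<'E'
from h import *
Z=np.load('w14.npz');L=local(Z['P']);c=Z['im'].reshape(-1,3).astype(int)
red=(c[:,2]>100)&(c[:,1]<60)&(c[:,0]<70)&(L[:,2]>.2)&(L[:,2]<.28)&(abs(L[:,1])<.06)
print(red.sum(),np.percentile(L[red],[3,50,97],axis=0).round(4).tolist()); print('tcp',local(read_state()['tool_pos'][None])[0])
E
python3 plan.py .650 .0239 .304 10.6 .4
```

```text
40.1667 [0.6491 0.0237 0.3616] head 10.5 0.7003826254879183 0.0
2660 [[0.1436, -0.0341, 0.2529], [0.1511, 0.0044, 0.2571], [0.1591, 0.0357, 0.259]]
tcp [ 1.50662212e-01 -8.67101826e-05  3.61874890e-01]
t 40.2167 pos [0.6491 0.0236 0.3619] head 10.5
[[0.0,0.01,0.39,0.0,0.0,0.0,0.4],[0.0,0.01,0.39,0.0,0.0,0.0,0.4],[0.0,0.01,0.39,0.0,0.0,0.0,0.4],[0.0,0.01,0.39,0.0,0.0,0.0,0.4],[0.0,0.01,0.39,0.0,0.0,0.0,0.4]]
```

Call:
jog_arm([
  [[0,0.01,0.4,0,0,0,0.4],[0,0.01,0.4,0,0,0,0.4],[0,0.01,0.4,0,0,0,0.4],[0,0,0.4,0,0,0,0.4],[0,0,0.3,0,0,0,0.4]],
])

```text
time: 40.63
tool_pos: [0.6499, 0.0239, 0.3019]
tcp_rot: [-2.007, -2.414, 0.003]
wrist_force: [-0.3, -0.4, 0.7]
width: 0.699
grip_force: 0.0
```

Call:
jog_arm([
  [[0,0,0,0,0,0,-1],[0,0,0,0,0,0,-1],[0,0,0,0,0,0,-1],[0,0,0,0,0,0,-1],[0,0,0,0,0,0,-1]],
])

```text
time: 41.05
tool_pos: [0.6506, 0.0238, 0.3055]
tcp_rot: [-2.008, -2.416, 0.001]
wrist_force: [-3.6, -1.5, 0.5]
width: 0.195
grip_force: 39.5
```

Call:
jog_arm([
  [[0,-0.35,-0.11,0,0,0,-1],[0,-0.36,-0.09,0,0,0,-1],[0,-0.36,-0.06,0,0,0,-1],[0,-0.37,-0.04,0,0,0,-1],[0,-0.37,-0.02,0,0,0,-1]],
])

```text
time: 41.47
tool_pos: [0.5983, 0.0139, 0.3173]
tcp_rot: [2.005, 2.411, 0.008]
wrist_force: [4.6, 0.4, -1.4]
width: 0.194
grip_force: 39.1
```

Call:
jog_arm([
  [[0,-0.37,0.01,0,0,0,-1],[0,-0.37,0.03,0,0,0,-1],[0,-0.37,0.05,0,0,0,-1],[0,-0.36,0.08,0,0,0,-1],[0,-0.36,0.1,0,0,0,-1]],
])

```text
time: 41.88
tool_pos: [0.5427, 0.0033, 0.3073]
tcp_rot: [2.007, 2.414, 0.001]
wrist_force: [1.5, -2.8, 5.2]
width: 0.196
grip_force: 43.3
```

```bash
cat > arc.py <<'E'
from h import *
s=read_state(); l=local(s['tool_pos'][None])[0]; v=np.array([.095-l[0],l[2]-.0555-.083]); print(l.round(4),'theta',np.arctan2(v[1],v[0]).round(3),'radius',np.hypot(*v).round(4),s['wrist_force'].round(1))
E
python3 arc.py
```

```text
[ 0.0424 -0.0005  0.3073] theta 1.269 radius 0.1768 [ 1.5 -2.8  5.2]
```

Tracks the arc well with small forces; continue down.

Call:
jog_arm([
  [[0,-0.35,0.12,0,0,0,-1],[0,-0.34,0.14,0,0,0,-1],[0,-0.33,0.17,0,0,0,-1],[0,-0.32,0.19,0,0,0,-1],[0,-0.31,0.21,0,0,0,-1]],
])

```text
time: 42.3
tool_pos: [0.4935, -0.0057, 0.2801]
tcp_rot: [-2.008, -2.415, 0.003]
wrist_force: [-2.5, -4.2, 5.2]
width: 0.192
grip_force: 44.4
```

Call:
jog_arm([
  [[0,-0.29,0.22,0,0,0,-1],[0,-0.28,0.24,0,0,0,-1],[0,-0.26,0.26,0,0,0,-1],[0,-0.25,0.28,0,0,0,-1],[0,-0.23,0.29,0,0,0,-1]],
])

```text
time: 42.72
tool_pos: [0.4545, -0.0127, 0.2411]
tcp_rot: [-2.007, -2.415, 0.003]
wrist_force: [-1.1, -5.2, 0.5]
width: 0.193
grip_force: 42.8
```

Call:
jog_arm([
  [[0,-0.21,0.3,0,0,0,-1],[0,-0.19,0.32,0,0,0,-1],[0,-0.17,0.33,0,0,0,-1],[0,-0.15,0.34,0,0,0,-1],[0,-0.13,0.35,0,0,0,-1]],
])

```text
time: 43.13
tool_pos: [0.4302, -0.0169, 0.1921]
tcp_rot: [-2.008, -2.415, 0.001]
wrist_force: [4.3, -3.9, -1.8]
width: 0.191
grip_force: 41.3
```

```bash
python3 arc.py
```

```text
[-0.0719  0.0004  0.1921] theta 0.311 radius 0.1753 [ 4.3 -3.9 -1.8]
```

Call:
jog_arm([
  [[0,-0.1,0.35,0,0,0,-1],[0,-0.08,0.36,0,0,0,-1],[0,-0.06,0.36,0,0,0,-1],[0,-0.03,0.36,0,0,0,-1],[0,0,0.36,0,0,0,-1]],
])

```text
time: 43.55
tool_pos: [0.4229, -0.0182, 0.1386]
tcp_rot: [-2.008, -2.415, 0.0]
wrist_force: [1.6, -3.2, -1.8]
width: 0.193
grip_force: 39.5
```

Call:
jog_arm([
  [[0,0,0,0,0,0,-1],[0,0,0,0,0,0,-1],[0,0,0,0,0,0,-1],[0,0,0,0,0,0,-1],[0,0,0,0,0,0,-1]],
])

```text
time: 43.97
tool_pos: [0.4229, -0.0182, 0.1394]
tcp_rot: [-2.008, -2.415, 0.001]
wrist_force: [2.2, -2.9, -3.3]
width: 0.193
grip_force: 39.4
```

```bash
python3 arc.py
```

```text
[-0.0794  0.0004  0.1394] theta 0.005 radius 0.1744 [ 2.2 -2.9 -3.3]
```

Lower the last 6 mm, release, and back off upwards.

Call:
jog_arm([
  [[0,0,0.1,0,0,0,-1],[0,0,0.1,0,0,0,-1],[0,0,0,0,0,0,-1],[0,0,0,0,0,0,0.2],[0,0,0,0,0,0,0.2]],
])

```text
time: 44.38
tool_pos: [0.4233, -0.0178, 0.1342]
tcp_rot: [-2.009, -2.415, -0.002]
wrist_force: [-0.7, 0.4, 0.2]
width: 0.469
grip_force: 0.0
```

Call:
jog_arm([
  [[0,0,0,0,0,0,0.2],[0,0,-0.3,0,0,0,0.2],[0,0,-0.8,0,0,0,0.2],[0,0,-1,0,0,0,0.2],[0,0,-1,0,0,0,0.2]],
])

```text
time: 44.8
tool_pos: [0.4222, -0.018, 0.2273]
tcp_rot: [-2.007, -2.414, 0.002]
wrist_force: [0.6, 0.4, -0.1]
width: 0.603
grip_force: 0.0
```

Call:
jog_arm([
  [[0,0,-1,0,0,0,0.2],[0,0,-1,0,0,0,0.2],[0,0,0,0,0,0,0.2],[0,0,0,0,0,0,0.2],[0,0,0,0,0,0,0.2]],
])

```text
time: 45.22
tool_pos: [0.4229, -0.0182, 0.2866]
tcp_rot: [-2.008, -2.415, -0.0]
wrist_force: [0.6, -0.5, -0.3]
width: 0.6
grip_force: 0.0
```

```bash
python3 w2.py w15; python3 - <<'E'
from h import *
Z=np.load('w15.npz');L=local(Z['P']);c=Z['im'].reshape(-1,3).astype(int)
red=(c[:,2]>100)&(c[:,1]<60)&(c[:,0]<70)&(L[:,2]>.05)&(L[:,2]<.12)&(abs(L[:,1])<.06)
print(red.sum(),np.percentile(L[red],[3,50,97],axis=0).round(4).tolist())
blue=(c[:,0]>c[:,2]+40)&(abs(L[:,0])<.05)&(abs(L[:,1])<.1)&(L[:,2]<.08); print(np.percentile(L[blue],[1,50,99],axis=0).round(4).tolist())
E
```

```text
45.2167 [ 0.4229 -0.0182  0.2866] head 10.5 0.5996785488688493 0.0
1252 [[-0.0879, -0.0353, 0.0796], [-0.0803, 0.0007, 0.0841], [-0.0726, 0.0343, 0.086]]
[[-0.03, -0.0741, 0.055], [-0.0041, 0.0256, 0.0568], [0.0286, 0.0721, 0.0587]]
```

View pics/w15.png

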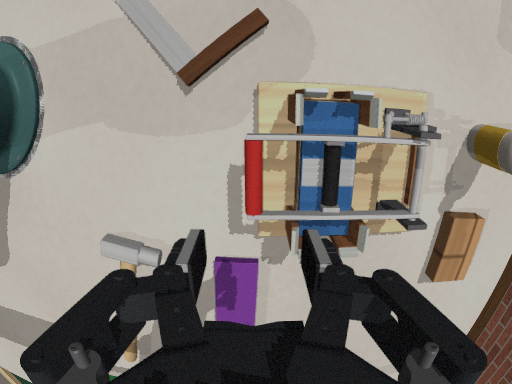

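```bash
python3 - <<'E'
from h import *
s,p,im,d=grab('scene'); cv2.imwrite('pics/scene_end.png',cv2.resize(im,None,fx=1.5,fy=1.5))
E
```

```text
(no output)
```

View pics/scene_end.png

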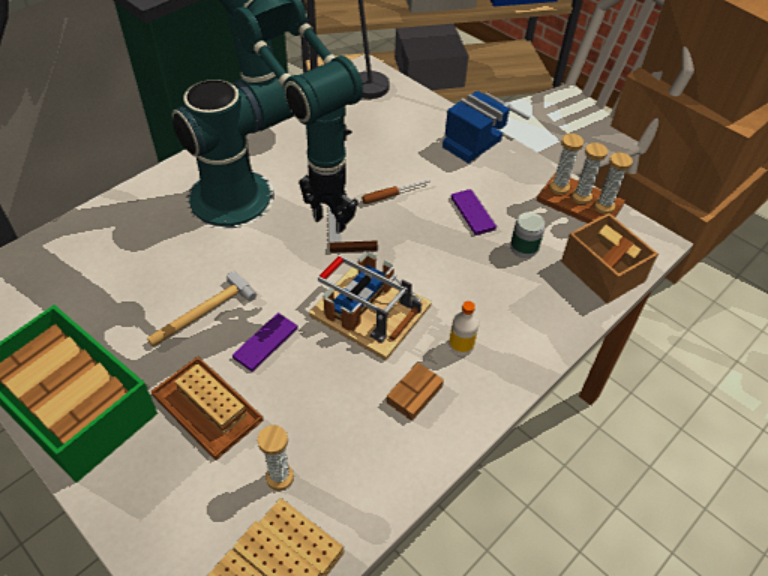

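The block lies flat in the tray (210,393), the bail is shut on the blue board in the jig (365,285), and no other loose drilled board is on the bench.

```bash
python3 -c "
from workcell import bot
print(bot.finish_job())"
```

```text
the job is handed in; nothing more can be done
None
```

The job is done and handed in at about 45 s: the finished block lies flat in the tray, and the spacer, the one loose drilled board and the pressure board are stacked in the jig with the bail clamped down on them.

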